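# Stow the battery mills heavy end down in the charging rack and close the keeper bar

### The arm

A 7-joint arm with a two-finger parallel gripper is mounted at the origin on the work surface. World frame = base frame: x ahead of the robot, y to its left, z up, the work surface at z = 0. Lengths are in m, angles in rad, forces in N, time in s.
With the tool pointing down it reaches from about 0.4 to 0.925 m from the base axis. Payload 5.6 kg.
Tool frame: the origin (TCP) lies at the very end of the fingers, on their centre line; the grasp point (between the pads) lies 19 mm behind it (grip_point_offset is the distance from the TCP to the grasp point, in m); z points along the fingers, y is the line along which they close (so a half turn about z gives the same grasp; the last joint's range is limited). The gripper opens to 85 mm and grips with 20 to 120 N. Pads are 22 mm wide; open, the fingers measure 114 mm over their backs; the gripper's body (76 mm by 85 mm) begins 54 mm behind the grasp point. The pads swing forward as they close: fully open they stand 13 mm farther back than shut.
Start: joints at [1.292, 0.468, -0.012, 1.603, 0.006, 1.071, -0.056], TCP at [0.152, -0.632, 0.231] pointing down, gripper open.
Joint ranges: [-2.53, 2.53], [-0.31, 2.02], [-1.57, 1.55], [0.28, 2.44], [-1.29, 4.43], [0.15, 1.84], [-2.92, 2.92]. Speed limits (rad/s): [2.57, 2.57, 3.14, 3.14, 3.14, 3.14, 3.14].

### API

Orientations are given as a unit quaternion [x, y, z, w].
In Python, from bench import read_state, get_image, camera_params, close_job, grip_point_offset gives the robot as it stands.
- The arm moves only by the tool apply_moves, never from a script. Its arguments are lists of equal length, an entry for each row: "slide": the shift along the tool's x, y, z in units of 0.2 m (1.0 is 0.2 m), a list of three; "angular": the turn, a rotation vector about the tool's x, y, z in units of 45 degrees (1.0 is 45 degrees), a list of three. In form: {"slide": [[x, y, z], ...], "angular": [[wx, wy, wz], ...]}. A call has 1 to 12 rows; each row is the pose to reach, as a shift and turn from the pose commanded when the call began, along the tool's axes at that moment; what a row does not reach only later rows make up. A row lasts 1/8 s, in which the tool goes at most 62.5 mm and 10.7 degrees, less where a joint would pass 70% of its speed; a pose out of reach is approached as far as the arm can. A call with a number of a shift or a turn outside -1 to 1 is refused whole. A call with a gripper value outside its range is refused whole. "jaw" is the opening, from 0 (shut) to 1 (fully open), set as the call begins (left out, the last holds). The fingers move at their own pace and stop on an object; the grip force is fixed at half the most. Time passes only in rows, so rows that repeat a pose let the fingers close. It gives the time, the measured TCP pose, the force, the opening and the grip force at its end, in the units of the state.
- read_state(): the state, without advancing time (a new reading comes with each control period).
- get_image(name): name is "side" or "top"; returns the picture (384x512x3 uint8, red, green, blue); there is no depth.
- camera_params(name): a dict with "fx", "fy", "cx", "cy" (pixels), "xyz" and "attitude" of the camera in the world. Camera axes: x right, y down, z forward; pixel columns grow to the right and rows downward; lengths in m; the calibration is good to about 2 mm. A picture is of the moment at which its call begins. camera_params takes no time and is no camera call.
- close_job(): hands the job in; it is judged then, once.
The state is a dict: "clock": time; "joint_positions": joint angles; "joint_velocities": joint speeds; "tau": joint torques, N m; "position": TCP position; "orientation": TCP orientation; "contact_force": force on the tool from outside, world axes, zero at the start; "moment": the same for the moment, N m; "finger_gap": finger opening in m; "grasp_force": force on a finger pad.
Only numpy, scipy, OpenCV 4.12 (cv2) and the standard library are available. Lean on these libraries where they do the work, as an engineer would, in place of code of your own. Each camera call takes 0.05 s, during which the arm holds its last target. There are 200 camera calls.

### The job

Swing the charging rack's keeper bar up and back, then put every battery mill away, one to a slot of the sloping rack, with its heavy battery end down on the sprung brass foot at the front; the two ends look alike, so lift each mill by its middle to find the heavy one. When all the mills are in, swing the keeper bar fully down over them; leave the cup, the jar and the brush alone.

Things in the scene. Friction and masses are not known exactly. Their poses are not given: they have to be found in the camera images.
- rack: fixed aluminium rack, 362 mm wide, bed rising 25 deg towards the robot (low front end far from it), four slots 84 mm apart. Origin: centre of its underside; x horizontal, up-slope, towards the robot; y along the width, to the robot's right; z up. White guide blocks 18 mm high leave 58 mm per slot, only 4 to 32 and 132 to 160 mm up from the foot's stop; between these the fingers are free
- slot0 (a point): centre of a mill seated in slot 0 (0 is at the robot's right, +y): 80 mm up the slope from the stop and 24 mm off the bed, square to it. The mill then lies along the slope, in the rack's x-z plane, rising 25 degrees towards rack +x; its low end rests on foot 0 and touches its stop
- slot1 (a point): centre of a mill seated in slot 1 (0 is at the robot's right, +y): 80 mm up the slope from the stop and 24 mm off the bed, square to it. The mill then lies along the slope, in the rack's x-z plane, rising 25 degrees towards rack +x; its low end rests on foot 1 and touches its stop
- slot2 (a point): centre of a mill seated in slot 2 (0 is at the robot's right, +y): 80 mm up the slope from the stop and 24 mm off the bed, square to it. The mill then lies along the slope, in the rack's x-z plane, rising 25 degrees towards rack +x; its low end rests on foot 2 and touches its stop
- slot3 (a point): centre of a mill seated in slot 3 (0 is at the robot's right, +y): 80 mm up the slope from the stop and 24 mm off the bed, square to it. The mill then lies along the slope, in the rack's x-z plane, rising 25 degrees towards rack +x; its low end rests on foot 3 and touches its stop
- foot0 (a joint): sprung brass charging foot at the low front end of slot 0, L-shaped with a 20 mm high front stop: travel in m, 0 is up (its plate 6 mm above the bed), 0.0055 fully pressed, level with the bed. Its spring yields at 1.4 N and is fully down at 1.9 N square to the bed: a mill's heavy end presses it right down, a light end leaves it up
- foot1 (a joint): sprung brass charging foot at the low front end of slot 1, L-shaped with a 20 mm high front stop: travel in m, 0 is up (its plate 6 mm above the bed), 0.0055 fully pressed, level with the bed. Its spring yields at 1.4 N and is fully down at 1.9 N square to the bed: a mill's heavy end presses it right down, a light end leaves it up
- foot2 (a joint): sprung brass charging foot at the low front end of slot 2, L-shaped with a 20 mm high front stop: travel in m, 0 is up (its plate 6 mm above the bed), 0.0055 fully pressed, level with the bed. Its spring yields at 1.4 N and is fully down at 1.9 N square to the bed: a mill's heavy end presses it right down, a light end leaves it up
- foot3 (a joint): sprung brass charging foot at the low front end of slot 3, L-shaped with a 20 mm high front stop: travel in m, 0 is up (its plate 6 mm above the bed), 0.0055 fully pressed, level with the bed. Its spring yields at 1.4 N and is fully down at 1.9 N square to the bed: a mill's heavy end presses it right down, a light end leaves it up
- bar (a joint): keeper bar angle, rad: 0 is fully down over the mills (5 mm above the barrels of seated mills), grows as it swings up and back, 2.3 is fully back. Friction holds it where it is left; 2 to 4 N at the bar moves it. It starts down or part way down, and in that position the bar is in the way of the mills
- bar_mid (a point): middle of the round steel cross bar (12 mm diameter, 380 mm long, along the rack's y, on an arm at each end); moves with the bar. With the bar up its middle is free to pinch; between two neighbouring mills there is 36 mm of room
- bar_hinge (a point): middle of the keeper bar's hinge axis, which runs along the rack's y at the upper rear, nearest the robot; the cross bar swings about it at 70 mm radius. At joint value q the bar lies at 70*(-cos(q-0.069)) mm along rack x and 70*sin(q-0.069) mm above this point
- mill_a: battery mill (None if absent): steel barrel 40 mm in diameter, 110 long, between two identical black caps 48 x 48 x 25 mm; 160 mm over all, about 0.45 kg. Origin: mid-length on the axis, 24 mm up when lying. x runs along the length; the mass centre is about 48 mm off mid-length towards +x on some mills, -x on others: invisible, 0.2 N m when lifted by the middle; a light grip may let the heavy end sag
- mill_b: battery mill (None if absent): steel barrel 40 mm in diameter, 110 long, between two identical black caps 48 x 48 x 25 mm; 160 mm over all, about 0.45 kg. Origin: mid-length on the axis, 24 mm up when lying. x runs along the length; the mass centre is about 48 mm off mid-length towards +x on some mills, -x on others: invisible, 0.2 N m when lifted by the middle; a light grip may let the heavy end sag
- mill_c: battery mill (None if absent): steel barrel 40 mm in diameter, 110 long, between two identical black caps 48 x 48 x 25 mm; 160 mm over all, about 0.45 kg. Origin: mid-length on the axis, 24 mm up when lying. x runs along the length; the mass centre is about 48 mm off mid-length towards +x on some mills, -x on others: invisible, 0.2 N m when lifted by the middle; a light grip may let the heavy end sag
- mill_d: battery mill (None if absent): steel barrel 40 mm in diameter, 110 long, between two identical black caps 48 x 48 x 25 mm; 160 mm over all, about 0.45 kg. Origin: mid-length on the axis, 24 mm up when lying. x runs along the length; the mass centre is about 48 mm off mid-length towards +x on some mills, -x on others: invisible, 0.2 N m when lifted by the middle; a light grip may let the heavy end sag
- cup: steel cup, 70 mm across, 60 mm high, origin at its underside; a bystander
- jar: glass jar, 72 mm across, 100 mm high, origin at its underside; a bystander
- brush: pastry brush lying on the bench; a bystander
There are look-alikes about, which are no part of the job. What is shaped like the mill_d but red is not meant.

How it is judged:
By the outcome, as a careful person would: the job done as asked, in the order asked, and still so for the second after the job is handed in, with the robot touching nothing.
Of mill_a, mill_b, mill_c, mill_d only 3 to 4 are there at a start; the rules pass over those that are not, and their reading is None.
At some moment in a run one of mill_a, mill_b, mill_c, mill_d may be knocked a few centimetres aside while the robot is not near it.
Once in a run the grip may slacken for a moment while it holds something.
It also fails if it takes over 208 s, if anything falls off the work surface, if the arm or the gripper's body presses on something with over 40 N, if the wrist force passes 120 N, or if a joint passes its speed limit or range.

## Working session

There is one attempt and no reset: what is moved stays moved. The work goes in short steps, Python scripts to look and compute and a tool call to move; the robot and the scene stay as the last step left them, time stands still between calls to the robot, and variables do not carry over. Pictures are saved under pics/ and viewed, at most 16 in all, crops included, and the job is handed in when it is done.

Besides the shell and the picture viewer there is one more tool, called after ">>>" in YAML: its name, and indented under it one key for each argument. apply_moves: Moves the arm, as the interface text tells. Its arguments: {"type":"object","properties":{"slide":{"type":"array"},"angular":{"type":"array"},"jaw":{"type":"number"}},"required":["slide","angular"]}

```bash
mkdir -p pics; ls; cat > h.py <<'E'
import numpy as np, cv2
from scipy.spatial.transform import Rotation as R
from bench import *
def cam(n):
    p=camera_params(n); a=np.array(p["attitude"],float)
    M=R.from_quat(a).as_matrix() if a.size==4 else a.reshape(3,3)
    return p,M,np.array(p["xyz"])
def ray(n,u,v):
    p,M,o=cam(n); d=M@np.array([(u-p["cx"])/p["fx"],(v-p["cy"])/p["fy"],1]); return o,d
def onz(n,u,v,z):
    o,d=ray(n,u,v); return o+d*(z-o[2])/d[2]
def proj(n,P):
    p,M,o=cam(n); c=M.T@(np.array(P)-o); return np.array([p["fx"]*c[0]/c[2]+p["cx"],p["fy"]*c[1]/c[2]+p["cy"]])
def tri(a,ua,b,ub):
    o1,d1=ray(a,*ua);o2,d2=ray(b,*ub)
    s=np.linalg.lstsq(np.c_[d1,-d2],o2-o1,rcond=None)[0]
    A,B=o1+d1*s[0],o2+d2*s[1]; return (A+B)/2,np.linalg.norm(A-B)
def snap(n,f,crop=None,k=1.5):
    im=get_image(n); np.save(f"pics/{f}.npy",im)
    if crop: im=im[crop[1]:crop[3],crop[0]:crop[2]]
    cv2.imwrite(f"pics/{f}.png",cv2.resize(im[:,:,::-1],None,fx=k,fy=k,interpolation=cv2.INTER_CUBIC))
def goto(P,Rm=None):
    """moves numbers to reach TCP P with rotation matrix Rm"""
    s=read_state(); M=R.from_quat(s["orientation"]); P=np.array(P)
    sl=M.inv().apply(P-s["position"])/0.2
    an=np.zeros(3) if Rm is None else (M.inv()*Rm).as_rotvec()/(np.pi/4)
    return sl.round(3),an.round(3)
E
python3 - <<'E'
from h import *
print(read_state()); print(grip_point_offset if not callable(grip_point_offset) else grip_point_offset())
for n in("side","top"): print(n,camera_params(n)); snap(n,n+"0")
E
```

```text
pics
{'clock': 0.0, 'joint_positions': array([ 1.29202018,  0.46843567, -0.01160814,  1.6036327 ,  0.00601923,
        1.07140523, -0.05630106]), 'joint_velocities': array([ 0.0008572 ,  0.00135165, -0.00118626,  0.00048644, -0.00043209,
        0.00095521, -0.00157981]), 'tau': array([-4.01420584e-04, -5.32386303e+01,  2.16810883e-02, -2.51300365e+01,
        1.15462524e-02,  7.74095213e-03, -1.91684893e-05]), 'position': array([ 0.15163661, -0.63148069,  0.23029663]), 'orientation': array([ 9.93061821e-01,  1.17589827e-01, -1.78634847e-04, -9.05885124e-04]), 'contact_force': array([ 0.57349715, -0.01546093, -1.00979219]), 'moment': array([-0.00322353,  0.00909056, -0.02202062]), 'grasp_force': 0.0, 'finger_gap': 0.08528642023898371}
0.0187
side {'fx': 499.0075516537836, 'fy': 499.0075516537836, 'cx': 254.83552126064865, 'cy': 197.77631814773545, 'xyz': array([ 0.512464  , -1.14494505,  1.11126924]), 'attitude': array([ 0.91417571, -0.00889795,  0.00339951, -0.40520617])}
top {'fx': 497.3338095371142, 'fy': 497.3338095371142, 'cx': 246.89454144126051, 'cy': 190.86899810952949, 'xyz': array([ 0.16980609, -0.06487415,  1.92270158]), 'attitude': array([-0.70031312,  0.70702761, -0.06794192,  0.0711154 ])}
```

View pics/side0.png

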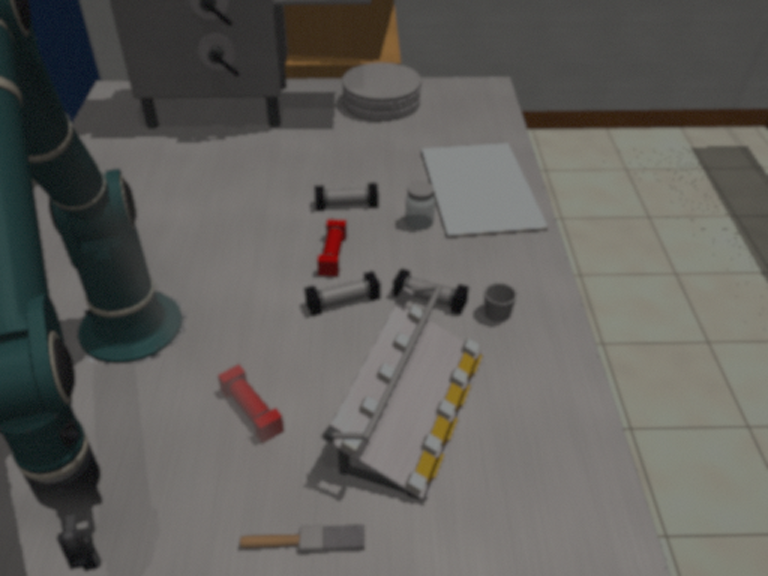

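View pics/top0.png

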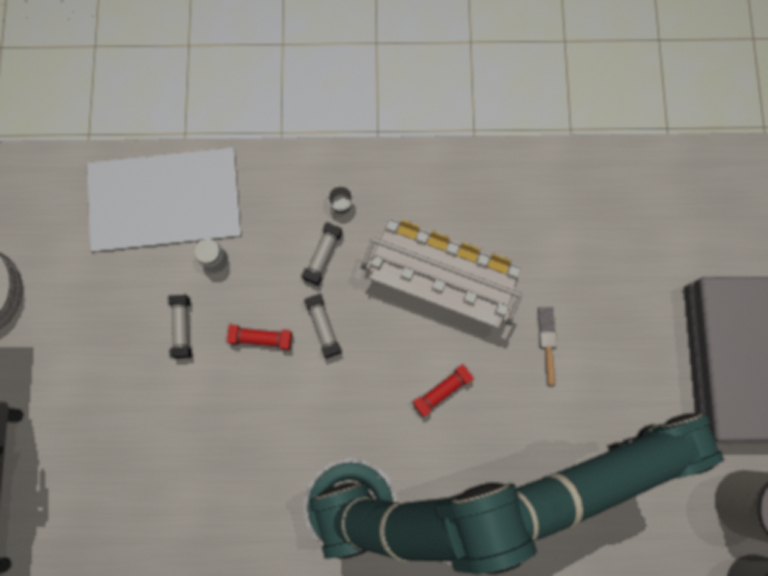

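The pictures, at 1.5x scale, show three steel mills with black caps: top view (180,326), (322,326) and (323,253), so one of the four is absent. The look-alikes are the red mills at top (260,337) and (443,390). The rack is at top (445,275) with four brass feet on its far side and the bar part way down. The brush is at (547,345), the cup at (341,202) and the jar at (208,253).

```bash
cat >> h.py <<'E'
def blobs(mask,amin,amax):
    n,l,s,c=cv2.connectedComponentsWithStats(mask.astype(np.uint8))
    return [(c[i].round(1),int(s[i][4])) for i in range(1,n) if amin<=s[i][4]<=amax]
def yellow(im):
    h=cv2.cvtColor(im,cv2.COLOR_RGB2HSV); return (h[...,0]>15)&(h[...,0]<32)&(h[...,1]>150)&(h[...,2]>90)
def dark(im): return im.max(2)<50
E
python3 - <<'E'
from h import *
for n in("side","top"):
    im=np.load(f"pics/{n}0.npy"); print(n,"Y",blobs(yellow(im),15,800)); 
    for c,a in blobs(dark(im),25,400):
        P=onz(n,*c,.03)
        if .2<P[0]<1 and abs(P[1])<.8: print(" D",c,a,P.round(3))
# close crop of mills/rack
t=np.load("pics/top0.npy")[130:250,100:360]; s=np.load("pics/side0.npy")[110:340,190:330]
cv2.imwrite("pics/c1.png",cv2.resize(t[:,:,::-1],None,fx=3,fy=3,interpolation=2))
cv2.imwrite("pics/c2.png",cv2.resize(s[:,:,::-1],None,fx=2.6,fy=2.6,interpolation=2))
E
```

```text
side Y [(array([312.2, 242.2]), 96), (array([303.9, 262.9]), 111), (array([295.1, 285.3]), 135), (array([285.2, 309.7]), 165)]
 D [247.6 130.9] 93 [0.514 0.425 0.03 ]
 D [213.4 133. ] 89 [0.385 0.414 0.03 ]
 D [266.  188.6] 99 [0.572 0.092 0.03 ]
 D [248.  191.1] 121 [0.512 0.081 0.03 ]
 D [304.9 199.9] 157 [0.695 0.034 0.03 ]
 D [209.  200.9] 156 [0.387 0.036 0.03 ]
 D [329.7 207.4] 100 [ 0.77  -0.002  0.03 ]
 D [243.4 315.6] 321 [ 0.496 -0.401  0.03 ]
top Y [(array([271.8, 153. ]), 61), (array([291.8, 160.4]), 65), (array([312., 168.]), 65), (array([332.2, 175.5]), 69)]
 D [208.5 186.7] 31 [0.566 0.091 0.03 ]
 D [121.  235.6] 56 [0.378 0.424 0.03 ]
```

View pics/c1.png

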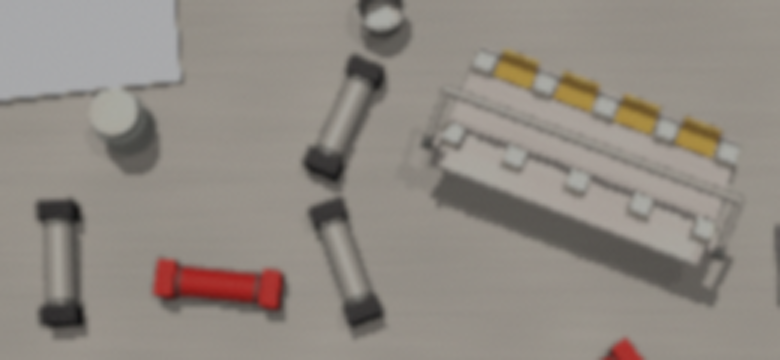

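View pics/c2.png

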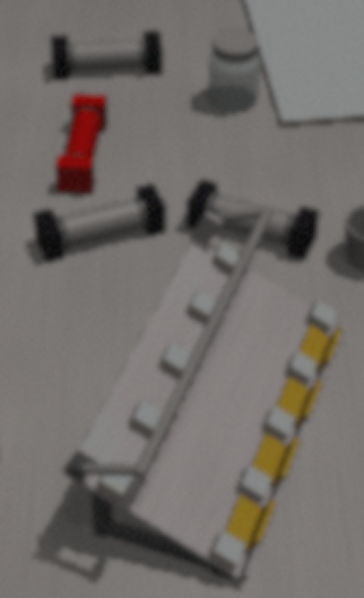

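```bash
python3 - <<'E'
from h import *
I={n:np.load(f"pics/{n}0.npy") for n in("side","top")}
for n,w in(("top",(215,140,350,220)),("side",(210,195,325,335))):
    im=I[n]; g=im.min(2).astype(int); m=np.zeros(g.shape,bool); x0,y0,x1,y1=w
    bg=cv2.medianBlur(im.min(2),21)
    print(n)
    for th in (12,18):
        mm=m.copy(); mm[y0:y1,x0:x1]=(g-bg.astype(int)>th)[y0:y1,x0:x1]; print(th,[(c.tolist(),a) for c,a in blobs(mm,12,400)])
Y={n:[b[0] for b in blobs(yellow(I[n]),15,800)] for n in I}
for a,b in zip(Y["side"],Y["top"]): print(tri("side",a,"top",b))
f=lambda u,v:(u/3+100,v/3+130)
s=lambda u,v:(u/2.6+190,v/2.6+110)
T=[(485,61),(545,84),(606,106),(667,130),(729,153),(453,133),(514,156),(577,181),(640,204)]
S=[(323,316),(303,364),(279,420),(255,482),(228,546),(227,258),(201,304),(175,358),(145,414)]
for a,b in zip(T,S): p,e=tri("top",f(*a),"side",s(*b)); print(p.round(4),round(e,4))
# bar ends
print("bar",[ (tri("top",f(*a),"side",s(*b))) for a,b in (((446,92),(268,212)),((738,198),(140,472)))])
for nm,a,b in(("A",(57,211),(61,314)),("B",(329,212),(363,311)),("C",(365,73),(324,162))):
    p,q=[onz("top",*f(*k),.04) for k in(a,b)]; d=p-q; print(nm,p.round(3),q.round(3),((p+q)/2).round(4),np.linalg.norm(d).round(4),np.degrees(np.arctan2(d[1],d[0])).round(1))
E
```

```text
top
12 [([226.5, 149.5], 25), ([261.0, 149.9], 22), ([281.3, 157.2], 23), ([216.9, 162.0], 30), ([265.3, 159.5], 61), ([301.5, 165.0], 24), ([254.4, 167.7], 29), ([311.6, 177.1], 217), ([321.8, 172.7], 23), ([250.6, 173.9], 21), ([342.5, 180.3], 25), ([291.2, 199.4], 361), ([335.8, 198.2], 26), ([334.8, 205.8], 26)]
18 [([225.6, 149.1], 14), ([261.0, 149.9], 18), ([281.2, 157.4], 20), ([217.0, 161.7], 20), ([301.5, 165.0], 20), ([322.0, 172.8], 21), ([250.8, 173.9], 14), ([342.4, 180.5], 19), ([253.3, 184.6], 58), ([270.6, 192.6], 20), ([292.8, 201.2], 16), ([334.7, 205.9], 17), ([322.8, 211.8], 81)]
side
12 [([217.2, 196.2], 24), ([315.8, 201.7], 95), ([276.7, 205.7], 58), ([263.8, 207.9], 16), ([290.8, 208.8], 18), ([315.0, 229.9], 33), ([307.1, 250.5], 48), ([248.6, 269.8], 14), ([298.7, 272.0], 56), ([224.6, 281.5], 14), ([241.9, 283.0], 19), ([289.2, 295.5], 65), ([231.1, 295.2], 80), ([244.0, 307.2], 45), ([278.4, 320.7], 72), ([266.6, 320.9], 18), ([219.5, 323.9], 56), ([234.2, 326.1], 25)]
18 [([217.0, 196.1], 17), ([316.0, 201.6], 70), ([276.6, 205.8], 48), ([307.2, 250.4], 
[... 492 characters left out ...]
73))
[ 0.7072 -0.1175  0.0411] 0.0006
[ 0.6753 -0.1947  0.0457] 0.0031
[ 0.6436 -0.273   0.0467] 0.0008
[ 0.6123 -0.3509  0.0446] 0.0026
[ 0.5805 -0.4286  0.0486] 0.0032
[ 0.5984 -0.0744  0.0937] 0.0
[ 0.5665 -0.1505  0.0975] 0.0013
[ 0.5352 -0.2283  0.0963] 0.001
[ 0.504  -0.3056  0.0993] 0.0004
bar [(array([ 0.63938889, -0.06565079,  0.15392462]), np.float64(0.006950111357916698)), (array([ 0.49995905, -0.41710082,  0.15207532]), np.float64(0.0013723309636415127))]
A [0.513 0.435 0.04 ] [0.381 0.424 0.04 ] [0.4471 0.4295 0.04  ] 0.133 4.6
B [0.509 0.085 0.04 ] [0.381 0.042 0.04 ] [0.4447 0.0636 0.04  ] 0.135 18.9
C [0.693 0.039 0.04 ] [0.574 0.092 0.04 ] [0.6334 0.0659 0.04  ] 0.1296 -24.1
```

```bash
cat >> h.py <<'E'
M0=np.array([.5935,-.2522,.0755]); yd=np.array([-.3717,-.9284,0]); xd=np.array([-.9284,.3717,0]); zd=np.array([0,0,1.])
def onrack(n,u,v,y):   # ray with plane rack y=const, returns rack x,z relative to M0
    o,d=ray(n,u,v); t=(y-(o-M0)@yd)/(d@yd); P=o+d*t; return np.array([(P-M0)@xd,P[2]]).round(4),P.round(4)
def seq(wps,start=None):
    """wps: list of (P,Rotation); prints tool calls needed, each call within limits"""
    s=read_state(); P=np.array(s["position"]); Q=R.from_quat(s["orientation"])
    if start: P,Q=np.array(start[0]),start[1]
    for P2,Q2 in wps:
        P2=np.array(P2); Q2=Q if Q2 is None else Q2
        rv=(Q.inv()*Q2).as_rotvec(); n=int(max(1,np.ceil(np.abs(rv).max()/(np.pi/4)-.01),np.ceil(np.abs(Q.inv().apply(P2-P)).max()/.2-.01)))
        for k in range(n):
            Pn=P+(P2-P)/(n-k); rv=(Q.inv()*Q2).as_rotvec()/(n-k); Qn=Q*R.from_rotvec(rv)
            sl=Q.inv().apply(Pn-P); rows=max(np.linalg.norm(sl)/.0625,np.degrees(np.linalg.norm(rv))/10.7)
            print((sl/.2).round(3).tolist(),(rv/(np.pi/4)).round(3).tolist(),"rows>=%.1f"%rows); P,Q=Pn,Qn
def down(az):  # tool down, tool x at azimuth az (deg)
    c,s=np.cos(np.radians(az)),np.sin(np.radians(az)); return R.from_matrix(np.array([[c,s,0],[s,-c,0],[0,0,-1.]]))
E
python3 - <<'E'
from h import *
f=lambda u,v:(u/3+100,v/3+130); s=lambda u,v:(u/2.6+190,v/2.6+110)
print("hinge R side",onrack("side",*s(76,463),.187),"bar R end side",onrack("side",*s(140,472),.187))
print("hinge L top",onrack("top",*f(432,146),-.187),"bar L",onrack("top",*f(445,92),-.187),"bar R",onrack("top",*f(738,198),.187))
for k in range(0,0): pass
st=read_state(); print(R.from_quat(st["orientation"]).as_matrix().round(3))
b=np.array([.570,-.241,0]); q=down(68.2)
pre=b-xd*.06
seq([((.35,-.45,.30),None),((pre[0],pre[1],.27),q),((pre[0],pre[1],.14),q)])
E
```

```text
hinge R side (array([0.0913, 0.1338]), array([ 0.4392, -0.3919,  0.1338])) bar R end side (array([0.0266, 0.1502]), array([ 0.4993, -0.4159,  0.1502]))
hinge L top (array([0.0833, 0.0767]), array([ 0.5857, -0.0476,  0.0767])) bar L (array([0.0371, 0.1816]), array([ 0.6285, -0.0648,  0.1816])) bar R (array([0.026 , 0.1564]), array([ 0.4998, -0.4161,  0.1564]))
[[ 0.972  0.234 -0.   ]
 [ 0.234 -0.972  0.002]
 [-0.    -0.002 -1.   ]]
[0.588, -0.326, -0.173] [0.0, 0.0, 0.0] rows>=2.2
[0.588, -0.326, -0.173] [0.0, 0.0, 0.0] rows>=2.2
[0.779, -0.293, 0.075] [-0.001, -0.0, -0.608] rows>=2.7
[0.827, 0.098, 0.075] [-0.001, -0.0, -0.608] rows>=2.7
[-0.0, 0.0, 0.65] [-0.0, -0.0, 0.0] rows>=2.1
```

```bash
python3 - <<'E'
from h import *
q=down(68.2); H=M0+xd*.091; H[2]=.125
def bar(a): return H-xd*.07*np.cos(a-.069)+zd*(.07*np.sin(a-.069))
b=bar(.46);print(b)
seq([((.30,-.47,.28),down(40)),(b+[0,0,.1],q),(b+[0,0,-.019],q)])
print("arc")
for a in np.linspace(.46,2.3,13)[1:]: print((q.inv().apply(bar(a)-b)/.2).round(3).tolist())
E
```

```text
[ 0.56909885 -0.2424306   0.15167792]
[0.91, -0.613, -0.247] [-0.002, -0.0, -0.589] rows>=3.6
[0.881, -0.003, 0.071] [-0.0, 0.0, -0.313] rows>=2.8
[0.855, 0.211, 0.071] [-0.0, 0.0, -0.313] rows>=2.8
[-0.0, -0.0, 0.595] [0.0, -0.0, 0.0] rows>=1.9
arc
[0.0, -0.024, -0.048]
[0.0, -0.055, -0.091]
[0.0, -0.093, -0.13]
[0.0, -0.136, -0.162]
[0.0, -0.183, -0.187]
[0.0, -0.234, -0.205]
[0.0, -0.286, -0.215]
[0.0, -0.34, -0.216]
[0.0, -0.393, -0.21]
[0.0, -0.445, -0.195]
[0.0, -0.494, -0.173]
[0.0, -0.538, -0.143]
```

>>> apply_moves:
  slide:
    - [0.45,-0.3,-0.12]
    - [0.91,-0.61,-0.25]
    - [0.91,-0.61,-0.25]
    - [0.91,-0.61,-0.25]
    - [0.91,-0.61,-0.25]
  angular:
    - [0,0,-0.3]
    - [0,0,-0.59]
    - [0,0,-0.59]
    - [0,0,-0.59]
    - [0,0,-0.59]
  jaw: 0.55

```text
clock: 0.72
position: [0.3032, -0.4685, 0.282]
orientation: [0.938, 0.345, 0.001, 0.0]
contact_force: [-0.2, -1.0, -0.4]
finger_gap: 0.0469
grasp_force: 0.0
```

>>> apply_moves:
  slide:
    - [0.88,0,0.07]
    - [0.88,0,0.07]
    - [0.88,0,0.07]
    - [0.88,0,0.07]
  angular:
    - [0,0,-0.31]
    - [0,0,-0.31]
    - [0,0,-0.31]
    - [0,0,-0.31]

```text
clock: 1.23
position: [0.4374, -0.3546, 0.2663]
orientation: [0.89, 0.457, 0.0, -0.001]
contact_force: [-0.5, -0.3, -1.1]
finger_gap: 0.0471
grasp_force: 0.0
```

>>> apply_moves:
  slide:
    - [0.86,0.21,0.07]
    - [0.86,0.21,0.07]
    - [0.86,0.21,0.07]
    - [0.86,0.21,0.07]
    - [0.86,0.21,0.07]
  angular:
    - [0,0,-0.31]
    - [0,0,-0.31]
    - [0,0,-0.31]
    - [0,0,-0.31]
    - [0,0,-0.31]

```text
clock: 1.85
position: [0.5687, -0.2456, 0.2525]
orientation: [0.83, 0.558, -0.001, -0.0]
contact_force: [0.1, -0.8, 0.3]
finger_gap: 0.0465
grasp_force: 0.0
```

```bash
python3 - <<'E'
from h import *
q=down(68.2); H=M0+xd*.091; H[2]=.125
b=H-xd*.07*np.cos(.391)+zd*.07*np.sin(.391)
print(read_state()["position"],read_state()["joint_positions"].round(2)); seq([(b+[0,0,-.019],q)])
snap("side","s1",(190,110,330,340),2.6)
E
```

```text
[ 0.56869786 -0.2456459   0.25245368] [ 0.65  0.44 -0.4   1.64  0.19  1.11 -0.19]
[0.017, -0.003, 0.599] [-0.002, 0.002, -0.009] rows>=1.9
```

View pics/s1.png

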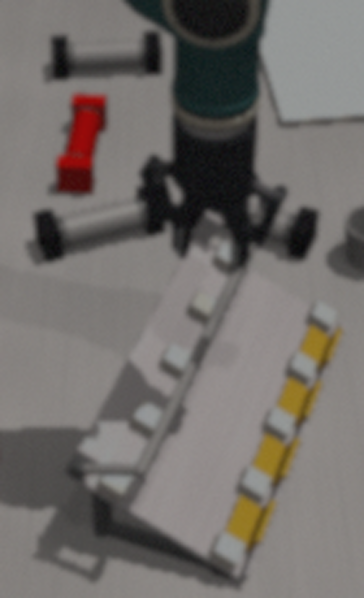

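The gripper is above the bar, which has not moved, and its fingers straddle the bar line. Going down and pinching.

>>> apply_moves:
  slide:
    - [0.017,0,0.3]
    - [0.017,0,0.5]
    - [0.017,0,0.6]
    - [0.017,0,0.6]
    - [0.017,0,0.6]
  angular:
    - [0,0,-0.01]
    - [0,0,-0.01]
    - [0,0,-0.01]
    - [0,0,-0.01]
    - [0,0,-0.01]

```text
clock: 2.52
position: [0.5724, -0.2409, 0.1351]
orientation: [0.827, 0.562, 0.001, 0.001]
contact_force: [0.1, -0.2, -0.0]
finger_gap: 0.0467
grasp_force: 0.0
```

>>> apply_moves:
  slide:
    - [0,0,0]
    - [0,0,0]
    - [0,0,0]
    - [0,0,0]
    - [0,0,0]
  angular:
    - [0,0,0]
    - [0,0,0]
    - [0,0,0]
    - [0,0,0]
    - [0,0,0]
  jaw: 0

```text
clock: 3.15
position: [0.5713, -0.24, 0.1334]
orientation: [0.827, 0.562, -0.0, -0.0]
contact_force: [-2.0, 0.2, 1.2]
finger_gap: 0.0099
grasp_force: 58.5
```

>>> apply_moves:
  slide:
    - [0,-0.01,-0.024]
    - [0,-0.024,-0.048]
    - [0,-0.04,-0.07]
    - [0,-0.055,-0.091]
    - [0,-0.074,-0.11]
    - [0,-0.093,-0.13]
    - [0,-0.136,-0.162]
    - [0,-0.136,-0.162]
  angular:
    - [0,0,0]
    - [0,0,0]
    - [0,0,0]
    - [0,0,0]
    - [0,0,0]
    - [0,0,0]
    - [0,0,0]
    - [0,0,0]

```text
clock: 4.15
position: [0.5476, -0.2305, 0.1682]
orientation: [0.827, 0.562, 0.001, 0.002]
contact_force: [3.6, -1.1, 5.6]
finger_gap: 0.0104
grasp_force: 43.9
```

>>> apply_moves:
  slide:
    - [0,-0.047,-0.025]
    - [0,-0.098,-0.043]
    - [0,-0.15,-0.053]
    - [0,-0.204,-0.054]
    - [0,-0.257,-0.048]
    - [0,-0.309,-0.033]
    - [0,-0.358,-0.011]
    - [0,-0.39,0.01]
    - [0,-0.4,0.017]
    - [0,-0.4,0.017]
  angular:
    - [0,0,0]
    - [0,0,0]
    - [0,0,0]
    - [0,0,0]
    - [0,0,0]
    - [0,0,0]
    - [0,0,0]
    - [0,0,0]
    - [0,0,0]
    - [0,0,0]

```text
clock: 5.4
position: [0.4722, -0.2002, 0.1637]
orientation: [0.827, 0.562, 0.0, 0.0]
contact_force: [0.2, 0.8, 8.4]
finger_gap: 0.0099
grasp_force: 67.0
```

>>> apply_moves:
  slide:
    - [0,0,0]
    - [0,0,0]
    - [0,0,0]
    - [0,0,-0.3]
    - [0,0,-0.6]
    - [0,0,-0.8]
    - [0,0,-0.8]
  angular:
    - [0,0,0]
    - [0,0,0]
    - [0,0,0]
    - [0,0,0]
    - [0,0,0]
    - [0,0,0]
    - [0,0,0]
  jaw: 1

```text
clock: 6.28
position: [0.4731, -0.201, 0.3255]
orientation: [0.827, 0.562, 0.001, 0.003]
contact_force: [0.2, -0.6, -1.2]
finger_gap: 0.0851
grasp_force: 0.0
```

```bash
cat >> h.py <<'E'
def mills(im=None,show=True):
    """mills from the top view: grey-bright barrels / dark caps in bench area; via saturation-free elongated shapes"""
    im=get_image("top") if im is None else im
    g=im.max(2); m=(g<70)
    out=[(c,a) for c,a in blobs(m,20,160)]
    return im,out
E
python3 - <<'E'
from h import *
im,o=mills(); np.save("pics/t2.npy",im)
for c,a in o:
    P=onz("top",*c,.035)
    if .3<P[0]<.8 and -.6<P[1]<.6: print(c,a,P.round(3))
cv2.imwrite("pics/t2.png",cv2.resize(im[130:250,100:360,::-1],None,fx=3,fy=3,interpolation=2))
print(read_state()["joint_positions"].round(2),read_state()["position"])
E
```

```text
[222.2 153.9] 64 [0.696 0.038 0.035]
[282.6 170.2] 24 [ 0.627 -0.198  0.035]
[208. 185.] 90 [0.571 0.093 0.035]
[119.8 200.2] 76 [0.515 0.433 0.035]
[208.7 200.6] 53 [0.51  0.09  0.035]
[220.9 233.8] 75 [0.381 0.042 0.035]
[120.7 234.8] 97 [0.381 0.424 0.035]
[ 0.74  0.18 -0.45  1.8   0.09  1.18 -0.12] [ 0.47187957 -0.20072437  0.32324704]
```

View pics/t2.png

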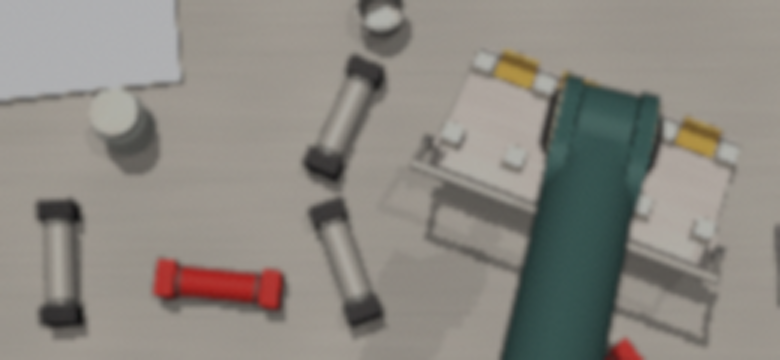

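```bash
python3 - <<'E'
from h import *
q=down(19.2); seq([((.445,.0645,.15),q),((.445,.0645,.006),q)])
E
```

```text
[0.592, -0.307, 0.432] [0.001, -0.0, 0.547] rows>=2.5
[0.41, -0.526, 0.433] [0.001, -0.0, 0.547] rows>=2.5
[-0.0, -0.0, 0.72] [0.0, -0.0, -0.0] rows>=2.3
```

>>> apply_moves:
  slide:
    - [0.3,-0.15,0.1]
    - [0.59,-0.31,0.3]
    - [0.59,-0.31,0.43]
    - [0.59,-0.31,0.43]
  angular:
    - [0,0,0.2]
    - [0,0,0.4]
    - [0,0,0.55]
    - [0,0,0.55]
  jaw: 0.78

```text
clock: 6.82
position: [0.4545, -0.0665, 0.2331]
orientation: [0.927, 0.374, -0.003, -0.002]
contact_force: [-0.4, -0.9, 0.6]
finger_gap: 0.0664
grasp_force: 0.0
```

>>> apply_moves:
  slide:
    - [0.41,-0.53,0.43]
    - [0.41,-0.53,0.43]
    - [0.41,-0.53,0.43]
    - [0.41,-0.53,0.43]
    - [0.41,-0.53,0.43]
  angular:
    - [0,0,0.55]
    - [0,0,0.55]
    - [0,0,0.55]
    - [0,0,0.55]
    - [0,0,0.55]

```text
clock: 7.45
position: [0.4447, 0.0639, 0.1508]
orientation: [0.986, 0.165, 0.0, 0.0]
contact_force: [0.3, -0.4, 0.4]
finger_gap: 0.0664
grasp_force: 0.0
```

```bash
python3 - <<'E'
from h import *
q=down(19.2); s=read_state(); seq([((.445,.0645,.006),q)]); print(s["moment"],s["position"],s["joint_positions"].round(2))
im,o=mills(); np.save("pics/t3.npy",im)
for c,a in o:
    P=onz("top",*c,.035)
    if .3<P[0]<.8 and -.6<P[1]<.6: print(c,a,P.round(3))
snap("side","s3",(180,110,340,240),4)
E
```

```text
[0.002, -0.003, 0.724] [0.001, -0.0, -0.006] rows>=2.3
[-0.02096651 -0.00862624  0.0097296 ] [0.44466378 0.06393444 0.15078858] [ 0.22  0.3  -0.5   2.12  0.2   0.77 -1.65]
[222.1 153.9] 65 [0.696 0.038 0.035]
[205.8 183. ] 37 [0.579 0.101 0.035]
[119.8 200.2] 76 [0.515 0.433 0.035]
[192.1 205.5] 24 [0.491 0.153 0.035]
[120.7 234.8] 97 [0.381 0.424 0.035]
```

View pics/s3.png

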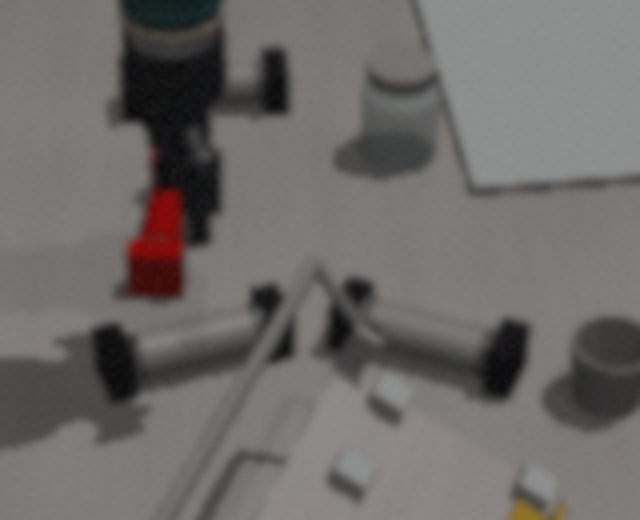

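The gripper is above mill B at (190,200) in the crop, clear of the red mill at (160,250). Descending.

>>> apply_moves:
  slide:
    - [0,0,0.3]
    - [0,0,0.55]
    - [0,0,0.72]
    - [0,0,0.72]
    - [0,0,0.72]
  angular:
    - [0,0,0]
    - [0,0,0]
    - [0,0,0]
    - [0,0,0]
    - [0,0,0]

```text
clock: 8.18
position: [0.4449, 0.0648, 0.0076]
orientation: [0.986, 0.164, 0.001, 0.0]
contact_force: [-0.8, -0.3, -0.3]
finger_gap: 0.0665
grasp_force: 0.0
```

>>> apply_moves:
  slide:
    - [0,0,0]
    - [0,0,0]
    - [0,0,0]
    - [0,0,0]
  angular:
    - [0,0,0]
    - [0,0,0]
    - [0,0,0]
    - [0,0,0]
  jaw: 0

```text
clock: 8.68
position: [0.4448, 0.0654, 0.0081]
orientation: [0.986, 0.165, 0.002, 0.0]
contact_force: [-0.9, -0.0, 10.7]
finger_gap: 0.0386
grasp_force: 59.0
```

>>> apply_moves:
  slide:
    - [0,0,-0.1]
    - [0,0,-0.3]
    - [0,0,-0.5]
    - [0,0,-0.7]
    - [0,0,-0.7]
    - [0,0,-0.7]
    - [0,0,-0.7]
  angular:
    - [0,0,0]
    - [0,0,0]
    - [0,0,0]
    - [0,0,0]
    - [0,0,0]
    - [0,0,0]
    - [0,0,0]

```text
clock: 9.55
position: [0.4422, 0.065, 0.1449]
orientation: [0.986, 0.164, -0.002, -0.0]
contact_force: [-0.3, -0.1, -4.8]
finger_gap: 0.0386
grasp_force: 61.2
```

```bash
python3 - <<'E'
from h import *
s=read_state(); print(s["contact_force"],s["moment"],R.from_quat(s["orientation"]).inv().apply(s["moment"]),s["finger_gap"],s["grasp_force"],s["position"])
snap("side","s4",(180,100,340,230),4)
E
```

```text
[-0.33655275 -0.09215139 -4.76370138] [-0.07205214  0.24222736 -0.03530757] [ 0.01047161 -0.25247939  0.03545044] 0.03861605159138171 61.23429536819458 [0.44224151 0.06496239 0.1448714 ]
```

View pics/s4.png

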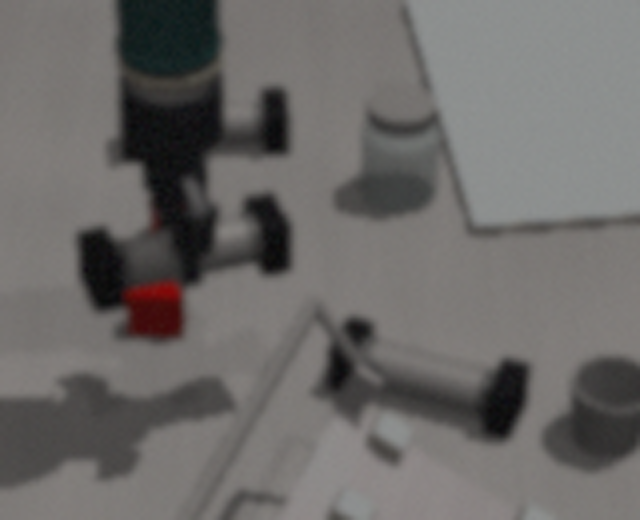

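```bash
cat >> h.py <<'E'
c25,s25=np.cos(np.radians(25)),np.sin(np.radians(25))
nn=-s25*xd+c25*zd; uu=c25*xd+s25*zd
def slot(i): return M0+(1.5-i)*.084*yd
def placeR(heavy):  # heavy=+1: heavy end at tool +x
    X=-uu*heavy; Z=-nn; Y=np.cross(Z,X); return R.from_matrix(np.c_[X,Y,Z])
def tcp(i,n,u,off=.016): return slot(i)+nn*(n-off)+uu*u
E
python3 - <<'E'
from h import *
q=placeR(1)
seq([((.44,.02,.30),down(0)),((.45,-.15,.33),down(-21.8)),(tcp(0,.12,.006),q),(tcp(0,.03,.006),q),(tcp(0,.002,.006),q)])
E
```

```text
[-0.087, 0.209, -0.775] [-0.0, 0.004, 0.42] rows>=2.6
[0.05, 0.85, -0.15] [0.0, 0.0, 0.484] rows>=2.8
[0.524, 0.419, 0.394] [0.0, -0.278, 0.0] rows>=2.5
[0.597, 0.419, 0.271] [0.0, -0.278, 0.0] rows>=2.5
[-0.0, -0.0, 0.45] [-0.0, -0.0, 0.0] rows>=1.4
[-0.0, -0.0, 0.14] [0.0, 0.0, 0.0] rows>=0.4
```

>>> apply_moves:
  slide:
    - [-0.03,0.05,-0.3]
    - [-0.06,0.13,-0.55]
    - [-0.09,0.21,-0.78]
    - [-0.09,0.21,-0.78]
    - [-0.09,0.21,-0.78]
  angular:
    - [0,0,0.1]
    - [0,0,0.25]
    - [0,0,0.42]
    - [0,0,0.42]
    - [0,0,0.42]

```text
clock: 10.22
position: [0.439, 0.0201, 0.3005]
orientation: [1.0, 0.001, -0.002, -0.0]
contact_force: [0.0, 0.6, -6.3]
finger_gap: 0.0379
grasp_force: 61.7
```

>>> apply_moves:
  slide:
    - [0.02,0.28,-0.05]
    - [0.03,0.56,-0.1]
    - [0.05,0.85,-0.15]
    - [0.05,0.85,-0.15]
    - [0.05,0.85,-0.15]
  angular:
    - [0,0,0.16]
    - [0,0,0.32]
    - [0,0,0.48]
    - [0,0,0.48]
    - [0,0,0.48]

```text
clock: 10.85
position: [0.4495, -0.1488, 0.3299]
orientation: [0.983, -0.186, -0.002, -0.001]
contact_force: [0.2, 0.4, -5.9]
finger_gap: 0.0384
grasp_force: 62.0
```

>>> apply_moves:
  slide:
    - [0.26,0.2,0.15]
    - [0.52,0.42,0.39]
    - [0.52,0.42,0.39]
    - [0.52,0.42,0.39]
  angular:
    - [0,-0.14,0]
    - [0,-0.28,0]
    - [0,-0.28,0]
    - [0,-0.28,0]

```text
clock: 11.35
position: [0.5156, -0.266, 0.2496]
orientation: [0.976, -0.186, -0.111, -0.022]
contact_force: [-0.6, 0.6, -4.6]
finger_gap: 0.0381
grasp_force: 61.9
```

>>> apply_moves:
  slide:
    - [0.3,0.2,0.13]
    - [0.6,0.42,0.27]
    - [0.6,0.42,0.27]
    - [0.6,0.42,0.27]
    - [0.6,0.42,0.27]
  angular:
    - [0,-0.14,0]
    - [0,-0.28,0]
    - [0,-0.28,0]
    - [0,-0.28,0]
    - [0,-0.28,0]

```text
clock: 11.98
position: [0.5842, -0.381, 0.1766]
orientation: [0.959, -0.181, -0.213, -0.041]
contact_force: [0.6, 0.2, -4.3]
finger_gap: 0.0385
grasp_force: 62.1
```

```bash
python3 - <<'E'
from h import *
q=placeR(1); s=read_state(); print(s["position"],s["contact_force"],s["moment"],s["joint_positions"].round(2))
seq([(tcp(0,.03,.006),q),(tcp(0,.002,.006),q)])
snap("side","s5",(210,180,350,345),3.5)
E
```

```text
[ 0.58418471 -0.38103839  0.17664892] [ 0.6420288   0.17790344 -4.32611481] [-0.22041428 -0.61655609 -0.02510213] [ 0.59  0.87 -0.17  1.11  0.16  1.61 -1.52]
[0.007, 0.014, 0.471] [0.001, 0.002, 0.009] rows>=1.5
[-0.0, -0.0, 0.14] [-0.0, -0.0, -0.0] rows>=0.4
```

View pics/s5.png

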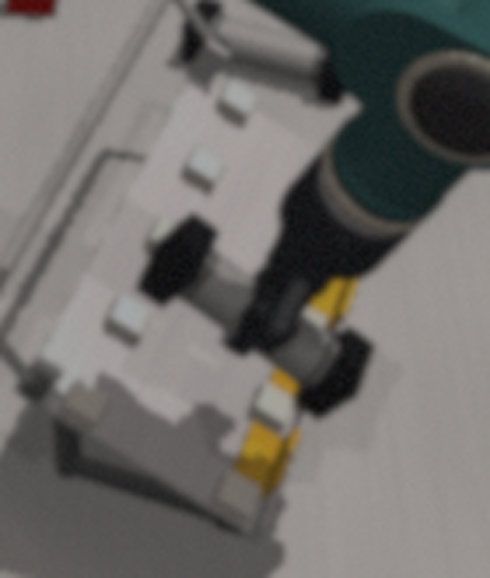

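The mill hangs over slot 0, but the wrist moment is larger than a TCP-referenced reading would give. I will settle the arm and read it again before lowering.

>>> apply_moves:
  slide:
    - [0,0,0]
    - [0,0,0]
    - [0,0,0]
    - [0,0,0]
    - [0,0,0]
    - [0,0,0]
  angular:
    - [0,0,0]
    - [0,0,0]
    - [0,0,0]
    - [0,0,0]
    - [0,0,0]
    - [0,0,0]

```text
clock: 12.78
position: [0.583, -0.3836, 0.1752]
orientation: [0.959, -0.183, -0.214, -0.041]
contact_force: [0.3, 0.1, -5.1]
finger_gap: 0.0384
grasp_force: 62.1
```

```bash
python3 - <<'E'
from h import *
A=[]
for k in range(6):
    get_image("side"); s=read_state(); A.append(np.r_[s["contact_force"],s["moment"]])
print(np.round(A,3)); m=np.mean(A,0); F,M=m[:3],m[3:]
print(m.round(3), s["position"],"u comp of horizontal r:", np.array([-0,0]))
r=np.array([-M[1]/F[2], M[0]/F[2],0]); print("r",r,"along xd",r@xd)
E
```

```text
[[-9.400e-02  3.600e-01 -4.935e+00 -2.680e-01 -6.240e-01 -3.000e-02]
 [-2.420e-01  4.110e-01 -4.916e+00 -2.380e-01 -6.580e-01  5.000e-03]
 [-5.300e-02  4.100e-01 -5.502e+00 -2.840e-01 -6.150e-01  4.100e-02]
 [-5.330e-01  3.280e-01 -4.034e+00 -2.250e-01 -6.370e-01  3.000e-03]
 [ 3.850e-01 -1.970e-01 -4.584e+00 -2.600e-01 -6.090e-01  2.000e-03]
 [-7.990e-01  2.010e-01 -5.731e+00 -2.570e-01 -5.920e-01  1.000e-02]]
[-0.223  0.252 -4.95  -0.255 -0.622  0.005] [ 0.58302961 -0.38353856  0.17537497] u comp of horizontal r: [0 0]
r [-0.1257486   0.05152946  0.        ] along xd 0.1358984953384421
```

The extra moment fits the wrist tare shifting with the tilt. The vertical reading, about 0.25 N m towards tool +x, is the clean one, so the heavy end is at the front. Lowering.

```bash
python3 - <<'E'
from h import *
q=placeR(1)
seq([(tcp(0,.03,.006),q),(tcp(0,.002,.006),q)])
E
```

```text
[0.005, 0.0, 0.465] [0.002, 0.004, 0.005] rows>=1.5
[-0.0, -0.0, 0.14] [-0.0, -0.0, 0.0] rows>=0.4
```

>>> apply_moves:
  slide:
    - [0,0,0.2]
    - [0,0,0.35]
    - [0,0,0.46]
    - [0,0,0.53]
    - [0,0,0.57]
    - [0,0,0.6]
    - [0,0,0.6]
    - [0,0,0.6]
  angular:
    - [0,0,0]
    - [0,0,0]
    - [0,0,0]
    - [0,0,0]
    - [0,0,0]
    - [0,0,0]
    - [0,0,0]
    - [0,0,0]

```text
clock: 14.08
position: [0.5369, -0.3654, 0.0694]
orientation: [0.959, -0.183, -0.213, -0.04]
contact_force: [-1.9, 0.7, 5.6]
finger_gap: 0.038
grasp_force: 63.1
```

```bash
cat >> h.py <<'E'
def rel(i):
    s=read_state(); d=s["position"]-(slot(i)-.016*nn); F=np.array(s["contact_force"])
    print("u,n,y mm",(1e3*np.array([d@uu,d@nn,d@yd])).round(1),"F u,n,y",np.array([F@uu,F@nn,F@yd]).round(1))
E
python3 -c "
from h import *
rel(0); snap('side','s6',(210,180,350,345),3.5)"
```

```text
u,n,y mm [6.9 6.1 0.1] F u,n,y [ 4.2  4.2 -0. ]
```

View pics/s6.png

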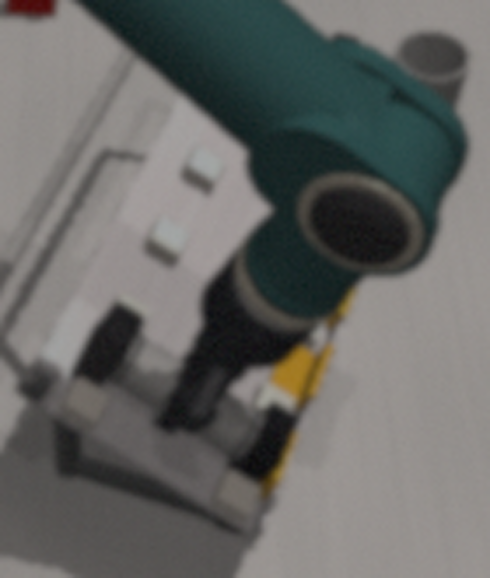

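The mill looks to be in slot 0 between its guide blocks, at (180,400) in the crop. Next: nudge it towards the stop, then check force and position.

>>> apply_moves:
  slide:
    - [0.01,0,-0.01]
    - [0.02,0,-0.01]
    - [0.03,0,-0.01]
    - [0.03,0,-0.01]
  angular:
    - [0,0,0]
    - [0,0,0]
    - [0,0,0]
    - [0,0,0]

```text
clock: 14.62
position: [0.5414, -0.3672, 0.0668]
orientation: [0.959, -0.183, -0.214, -0.041]
contact_force: [-2.0, 0.2, 6.6]
finger_gap: 0.0381
grasp_force: 62.9
```

```bash
python3 -c "
from h import *
rel(0)"
```

```text
u,n,y mm [1.4 5.7 0.1] F u,n,y [4.6 5.1 0.6]
```

>>> apply_moves:
  slide:
    - [0.01,0,0]
    - [0.02,0,0]
    - [0.03,0,0]
    - [0.03,0,0]
  angular:
    - [0,0,0]
    - [0,0,0]
    - [0,0,0]
    - [0,0,0]

```text
clock: 15.12
position: [0.5416, -0.367, 0.0659]
orientation: [0.957, -0.183, -0.221, -0.043]
contact_force: [-15.8, 7.8, 17.9]
finger_gap: 0.0383
grasp_force: 63.5
```

```bash
python3 -c "
from h import *
rel(0)"
```

```text
u,n,y mm [ 0.9  5.  -0.2] F u,n,y [23.5  8.8 -1.4]
```

The mill is against the stop (23 N, u = 0.9 mm). Easing off, releasing and withdrawing.

>>> apply_moves:
  slide:
    - [-0.025,0,0]
    - [-0.025,0,0]
  angular:
    - [0,0,0]
    - [0,0,0]

```text
clock: 15.38
position: [0.5416, -0.3669, 0.0661]
orientation: [0.958, -0.183, -0.215, -0.041]
contact_force: [-3.7, 2.9, 6.5]
finger_gap: 0.0384
grasp_force: 62.9
```

>>> apply_moves:
  slide:
    - [0,0,0]
    - [0,0,0]
    - [0,0,0]
    - [0,0,0]
    - [0,0,-0.2]
    - [0,0,-0.5]
    - [0,0,-0.8]
    - [0,0,-0.8]
  angular:
    - [0,0,0]
    - [0,0,0]
    - [0,0,0]
    - [0,0,0]
    - [0,0,0]
    - [0,0,0]
    - [0,0,0]
    - [0,0,0]
  jaw: 1

```text
clock: 16.38
position: [0.609, -0.3936, 0.2158]
orientation: [0.96, -0.183, -0.209, -0.039]
contact_force: [0.7, -0.8, -0.8]
finger_gap: 0.0855
grasp_force: 0.0
```

```bash
python3 - <<'E'
from h import *
rel(0)
seq([((.55,-.25,.33),down(-10)),((.52,0,.33),down(-24))])
seq([((.50,-.15,.33),down(-20)),((.45,.05,.33),down(-10))])
im,o=mills(); np.save("pics/t6.npy",im)
for c,a in o:
    P=onz("top",*c,.035)
    if .3<P[0]<.8 and -.6<P[1]<.6: print(c,a,P.round(3))
E
```

```text
u,n,y mm [ -1.4 171.4  -0.5] F u,n,y [-1.2 -0.4  0.5]
[-0.727, -0.558, -0.296] [-0.054, 0.544, -0.254] rows>=3.1
[-0.182, -0.602, 0.0] [-0.0, 0.0, 0.156] rows>=2.0
[-0.254, -0.576, 0.0] [-0.0, 0.0, 0.156] rows>=2.0
[-0.553, -0.466, -0.062] [-0.003, 0.273, -0.017] rows>=2.3
[-0.521, -0.473, -0.178] [-0.003, 0.273, -0.017] rows>=2.3
[-0.577, -0.854, -0.0] [0.0, -0.0, -0.222] rows>=3.3
[222.4 154. ] 58 [0.695 0.037 0.035]
[207.9 185.1] 82 [0.571 0.093 0.035]
[319.9 196.4] 85 [ 0.522 -0.34   0.035]
[345.5 203.3] 79 [ 0.494 -0.437  0.035]
[119.6 200.2] 71 [0.515 0.434 0.035]
[338.3 222.3] 42 [ 0.421 -0.406  0.035]
[120.8 234.8] 94 [0.381 0.424 0.035]
```

```bash
python3 - <<'E'
from h import *
q=down(-24); seq([((.61,-.24,.30),q),((.633,.065,.15),q),((.633,.065,.010),q)])
snap("side","s7",(210,180,350,345),3.5)
E
```

```text
[-0.427, -0.716, -0.284] [0.012, 0.553, 0.053] rows>=2.8
[-0.258, -0.72, 0.375] [0.0, -0.0, 0.0] rows>=2.7
[-0.258, -0.72, 0.375] [0.0, -0.0, 0.0] rows>=2.7
[-0.0, -0.0, 0.7] [0.0, -0.0, 0.0] rows>=2.2
```

View pics/s7.png

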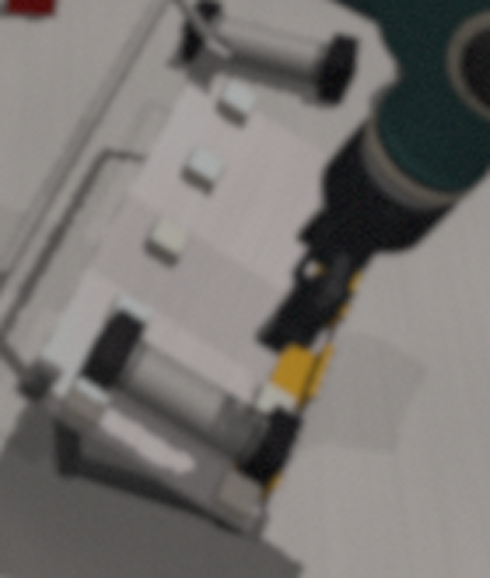

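Mill B sits in slot 0, with caps at (110,350) and (270,440). On to mill C.

>>> apply_moves:
  slide:
    - [-0.1,-0.1,-0.2]
    - [-0.25,-0.4,-0.28]
    - [-0.43,-0.72,-0.28]
    - [-0.43,-0.72,-0.28]
    - [-0.43,-0.72,-0.28]
  angular:
    - [0,0.15,0.02]
    - [0,0.35,0.03]
    - [0.01,0.55,0.05]
    - [0.01,0.55,0.05]
    - [0.01,0.55,0.05]

```text
clock: 17.1
position: [0.6078, -0.2376, 0.2976]
orientation: [0.979, -0.206, -0.004, -0.0]
contact_force: [0.5, -1.2, -0.4]
finger_gap: 0.0854
grasp_force: 0.0
```

>>> apply_moves:
  slide:
    - [-0.1,-0.3,0.1]
    - [-0.26,-0.72,0.37]
    - [-0.26,-0.72,0.37]
    - [-0.26,-0.72,0.37]
  angular:
    - [0,0,0]
    - [0,0,0]
    - [0,0,0]
    - [0,0,0]
  jaw: 0.85

```text
clock: 17.6
position: [0.6181, -0.0836, 0.22]
orientation: [0.979, -0.205, -0.007, -0.001]
contact_force: [-1.0, -0.5, -0.2]
finger_gap: 0.0728
grasp_force: 0.0
```

>>> apply_moves:
  slide:
    - [-0.1,-0.3,0.1]
    - [-0.26,-0.72,0.37]
    - [-0.26,-0.72,0.37]
    - [-0.26,-0.72,0.37]
    - [-0.26,-0.72,0.37]
  angular:
    - [0,0,0]
    - [0,0,0]
    - [0,0,0]
    - [0,0,0]
    - [0,0,0]

```text
clock: 18.23
position: [0.63, 0.0638, 0.1496]
orientation: [0.978, -0.209, -0.004, 0.001]
contact_force: [-0.1, -0.7, -0.4]
finger_gap: 0.0726
grasp_force: 0.0
```

```bash
python3 - <<'E'
from h import *
s=read_state(); print(s["moment"],s["position"],s["joint_positions"].round(2))
q=down(-24); seq([((.633,.065,.010),q)])
im,o=mills()
for c,a in o:
    P=onz("top",*c,.035)
    if .3<P[0]<.8 and -.6<P[1]<.6: print(c,a,P.round(3))
im=get_image("side"); print([(c,a,onz("side",*c,.024).round(3)) for c,a in blobs(dark(im)[:, :],60,400) if 120<c[1]<230])
E
```

```text
[-0.02549922  0.01247201  0.03147278] [0.63003166 0.06378232 0.14955362] [ 0.07  0.56 -0.3   1.69  0.2   0.93 -2.3 ]
[0.016, -0.014, 0.698] [0.004, 0.009, -0.002] rows>=2.2
[334.7 172.4] 61 [ 0.616 -0.401  0.035]
[325.5 200.9] 131 [ 0.504 -0.36   0.035]
[119.7 200.2] 75 [0.515 0.433 0.035]
[244.8 208.8] 100 [ 0.476 -0.049  0.035]
[120.8 234.7] 96 [0.381 0.424 0.035]
[(array([247.6, 130.6]), 82, array([0.514, 0.436, 0.024])), (array([213.4, 132.9]), 82, array([0.384, 0.423, 0.024])), (array([305.1, 199.8]), 147, array([0.696, 0.041, 0.024]))]
```

>>> apply_moves:
  slide:
    - [0.01,-0.01,0.3]
    - [0.016,-0.014,0.55]
    - [0.016,-0.014,0.7]
    - [0.016,-0.014,0.7]
    - [0.016,-0.014,0.7]
  angular:
    - [0,0,0]
    - [0,0,0]
    - [0,0,0]
    - [0,0,0]
    - [0,0,0]

```text
clock: 18.95
position: [0.6333, 0.0677, 0.0119]
orientation: [0.978, -0.208, -0.003, -0.001]
contact_force: [0.2, -0.5, 0.3]
finger_gap: 0.073
grasp_force: 0.0
```

>>> apply_moves:
  slide:
    - [0,0,0]
    - [0,0,0]
    - [0,0,0]
    - [0,0,0]
  angular:
    - [0,0,0]
    - [0,0,0]
    - [0,0,0]
    - [0,0,0]
  jaw: 0

```text
clock: 19.45
position: [0.6336, 0.0698, 0.0127]
orientation: [0.978, -0.206, -0.002, -0.001]
contact_force: [0.5, 1.1, 6.8]
finger_gap: 0.0384
grasp_force: 60.4
```

>>> apply_moves:
  slide:
    - [0,0,-0.1]
    - [0,0,-0.3]
    - [0,0,-0.5]
    - [0,0,-0.7]
    - [0,0,-0.9]
    - [0,0,-0.9]
    - [0,0,-0.9]
    - [0,0,-0.9]
  angular:
    - [0,0,0]
    - [0,0,0]
    - [0,0,0]
    - [0,0,0]
    - [0,0,0]
    - [0,0,0]
    - [0,0,0]
    - [0,0,0]

```text
clock: 20.45
position: [0.6315, 0.0678, 0.188]
orientation: [0.978, -0.207, -0.006, 0.0]
contact_force: [0.1, -0.3, -5.4]
finger_gap: 0.0384
grasp_force: 61.4
```

```bash
python3 - <<'E'
from h import *
A=[]
for k in range(4):
    get_image("side"); s=read_state(); A.append(np.r_[s["contact_force"],R.from_quat(s["orientation"]).inv().apply(s["moment"])])
print(np.round(np.mean(A,0),3),s["position"],s["joint_positions"].round(2))
for h in(1,-1):
  print(h);q=placeR(h)
  if h==1: seq([((.61,-.18,.30),down(-21.8)),(tcp(1,.12,.008),q),(tcp(1,.004,.008),q)])
  else: seq([((.60,.03,.30),down(68)),((.57,-.15,.30),down(158.2)),(tcp(1,.12,.008),q),(tcp(1,.004,.008),q)])
E
```

```text
[-8.800e-02 -1.850e-01 -4.994e+00  3.000e-03 -2.110e-01  1.000e-02] [0.63249854 0.06823366 0.18905442] [ 0.07  0.52 -0.32  1.65  0.18  1.01 -2.29]
1
[0.197, 0.591, -0.278] [0.001, 0.006, -0.023] rows>=2.2
[0.188, 0.594, -0.278] [0.001, 0.006, -0.023] rows>=2.2
[0.241, 0.576, 0.634] [0.0, -0.556, 0.0] rows>=2.8
[-0.0, -0.0, 0.58] [-0.0, 0.0, 0.0] rows>=1.9
-1
[-0.026, 0.081, -0.185] [-0.003, 0.004, -0.68] rows>=2.9
[-0.063, 0.057, -0.185] [-0.003, 0.004, -0.68] rows>=2.9
[-0.082, 0.018, -0.185] [-0.003, 0.004, -0.68] rows>=2.9
[-0.445, 0.099, 0.0] [0.0, 0.0, -1.002] rows>=4.2
[-0.384, -0.246, 0.0] [0.0, 0.0, -1.002] rows>=4.2
[-0.482, -0.641, 0.634] [-0.0, 0.556, 0.0] rows>=3.3
[0.0, -0.0, 0.58] [0.0, -0.0, -0.0] rows>=1.9
```

Heavy end again at tool +x, so this mill goes to slot 1 without reversing.

>>> apply_moves:
  slide:
    - [0.07,0.2,-0.2]
    - [0.13,0.4,-0.28]
    - [0.2,0.59,-0.28]
    - [0.2,0.59,-0.28]
    - [0.2,0.59,-0.28]
  angular:
    - [0,0,0]
    - [0,0,-0.02]
    - [0,0,-0.02]
    - [0,0,-0.02]
    - [0,0,-0.02]

```text
clock: 21.28
position: [0.6221, -0.0555, 0.2455]
orientation: [0.98, -0.199, -0.004, -0.001]
contact_force: [0.5, 0.1, -4.9]
finger_gap: 0.0382
grasp_force: 61.6
```

>>> apply_moves:
  slide:
    - [0.07,0.2,-0.2]
    - [0.13,0.4,-0.28]
    - [0.19,0.59,-0.28]
    - [0.19,0.59,-0.28]
    - [0.19,0.59,-0.28]
  angular:
    - [0,0,0]
    - [0,0,-0.02]
    - [0,0,-0.02]
    - [0,0,-0.02]
    - [0,0,-0.02]

```text
clock: 21.9
position: [0.6118, -0.1776, 0.3013]
orientation: [0.982, -0.19, -0.004, -0.001]
contact_force: [-0.1, 0.5, -4.1]
finger_gap: 0.0381
grasp_force: 61.8
```

>>> apply_moves:
  slide:
    - [0.08,0.2,0.1]
    - [0.16,0.4,0.35]
    - [0.24,0.58,0.6]
    - [0.24,0.58,0.63]
    - [0.24,0.58,0.63]
    - [0.24,0.58,0.63]
  angular:
    - [0,-0.2,0]
    - [0,-0.4,0]
    - [0,-0.55,0]
    - [0,-0.555,0]
    - [0,-0.555,0]
    - [0,-0.555,0]

```text
clock: 22.65
position: [0.6141, -0.3027, 0.18]
orientation: [0.959, -0.185, -0.212, -0.041]
contact_force: [0.4, 0.4, -2.6]
finger_gap: 0.0383
grasp_force: 61.8
```

```bash
python3 - <<'E'
from h import *
rel(1); s=read_state(); print(s["finger_gap"],s["grasp_force"],s["joint_positions"].round(2))
seq([(tcp(1,.035,.008),placeR(1)),(tcp(1,.010,.008),placeR(1))])
E
```

```text
u,n,y mm [  9.8 126.7  -2.7] F u,n,y [-1.3 -2.3 -0.5]
0.0382806552911787 61.839247941970825 [ 0.51  0.84 -0.19  1.15  0.13  1.6  -1.63]
[0.009, 0.014, 0.458] [-0.002, -0.0, -0.001] rows>=1.5
[-0.0, -0.0, 0.125] [0.0, 0.0, -0.0] rows>=0.4
```

>>> apply_moves:
  slide:
    - [0.005,0.012,0.2]
    - [0.009,0.012,0.35]
    - [0.009,0.012,0.46]
    - [0.009,0.012,0.53]
    - [0.009,0.012,0.56]
    - [0.009,0.012,0.58]
    - [0.009,0.012,0.58]
    - [0.009,0.012,0.58]
  angular:
    - [0,0,0]
    - [0,0,0]
    - [0,0,0]
    - [0,0,0]
    - [0,0,0]
    - [0,0,0]
    - [0,0,0]
    - [0,0,0]

```text
clock: 23.65
position: [0.5677, -0.2881, 0.0725]
orientation: [0.958, -0.187, -0.215, -0.042]
contact_force: [-0.9, 3.8, 5.4]
finger_gap: 0.0381
grasp_force: 62.7
```

```bash
python3 -c "
from h import *
rel(1)"
```

```text
u,n,y mm [8.3 8.8 0.9] F u,n,y [ 4.3  4.  -3.2]
```

>>> apply_moves:
  slide:
    - [0.01,0,0]
    - [0.02,0,0]
    - [0.03,0,0]
    - [0.03,0,0]
  angular:
    - [0,0,0]
    - [0,0,0]
    - [0,0,0]
    - [0,0,0]

```text
clock: 24.15
position: [0.5724, -0.2901, 0.0698]
orientation: [0.958, -0.187, -0.215, -0.042]
contact_force: [-0.9, 5.0, 6.2]
finger_gap: 0.0381
grasp_force: 62.8
```

```bash
python3 -c "
from h import *
rel(1)"
```

```text
u,n,y mm [2.6 8.5 1. ] F u,n,y [ 5.1  4.5 -4.3]
```

>>> apply_moves:
  slide:
    - [0.01,-0.01,0]
    - [0.02,-0.01,0]
    - [0.03,-0.01,0]
    - [0.03,-0.01,0]
  angular:
    - [0,0,0]
    - [0,0,0]
    - [0,0,0]
    - [0,0,0]

```text
clock: 24.65
position: [0.5733, -0.2904, 0.0689]
orientation: [0.956, -0.187, -0.221, -0.042]
contact_force: [-14.8, 7.0, 17.8]
finger_gap: 0.0384
grasp_force: 63.4
```

```bash
python3 -c "
from h import *
rel(1)"
```

```text
u,n,y mm [1.3 8.1 0.9] F u,n,y [22.3  9.3 -1. ]
```

At the stop again. Ease off, release, withdraw.

>>> apply_moves:
  slide:
    - [-0.023,0,0]
    - [-0.023,0,0]
  angular:
    - [0,0,0]
    - [0,0,0]

```text
clock: 24.9
position: [0.5733, -0.2903, 0.069]
orientation: [0.958, -0.187, -0.216, -0.041]
contact_force: [-2.6, 1.6, 7.3]
finger_gap: 0.0382
grasp_force: 62.7
```

>>> apply_moves:
  slide:
    - [0,0,0]
    - [0,0,0]
    - [0,0,0]
    - [0,0,0]
    - [0,0,-0.2]
    - [0,0,-0.5]
    - [0,0,-0.8]
    - [0,0,-0.8]
  angular:
    - [0,0,0]
    - [0,0,0]
    - [0,0,0]
    - [0,0,0]
    - [0,0,0]
    - [0,0,0]
    - [0,0,0]
    - [0,0,0]
  jaw: 1

```text
clock: 25.9
position: [0.6401, -0.3164, 0.2165]
orientation: [0.959, -0.187, -0.211, -0.041]
contact_force: [-0.4, -0.7, 0.2]
finger_gap: 0.0852
grasp_force: 0.0
```

```bash
python3 - <<'E'
from h import *
im,o=mills()
for c,a in o:
    P=onz("top",*c,.035)
    if .2<P[0]<.8 and -.6<P[1]<.6: print(c,a,P.round(3))
im=get_image("side"); np.save("pics/s8.npy",im); print([(c,a,onz("side",*c,.024).round(3)) for c,a in blobs(dark(im),60,400) if 100<c[1]<230])
cv2.imwrite("pics/s8.png",cv2.resize(im[180:345,210:350,::-1],None,fx=3.5,fy=3.5,interpolation=2))
q=down(-70)
seq([((.58,-.22,.32),down(-10)),((.447,.20,.32),down(4.5)),((.447,.4285,.15),down(4.5)),((.447,.4285,.011),down(4.5))])
E
```

```text
[304.  188.9] 115 [ 0.552 -0.279  0.035]
[330.9 196. ] 91 [ 0.523 -0.382  0.035]
[119.6 200.2] 71 [0.515 0.434 0.035]
[325.8 214.9] 46 [ 0.45  -0.359  0.035]
[120.7 234.8] 95 [0.381 0.424 0.035]
[(array([213.1, 132.6]), 73, array([0.383, 0.425, 0.024]))]
[-0.633, -0.335, -0.302] [-0.058, 0.562, -0.264] rows>=2.6
[-0.51, -0.976, -0.0] [0.0, -0.0, -0.161] rows>=3.5
[-0.382, -1.033, -0.0] [0.0, -0.0, -0.161] rows>=3.5
[0.045, -0.569, 0.425] [0.0, 0.0, -0.0] rows>=2.3
[0.045, -0.569, 0.425] [0.0, 0.0, -0.0] rows>=2.3
[-0.0, 0.0, 0.695] [-0.0, -0.0, 0.0] rows>=2.2
```

View pics/s8.png

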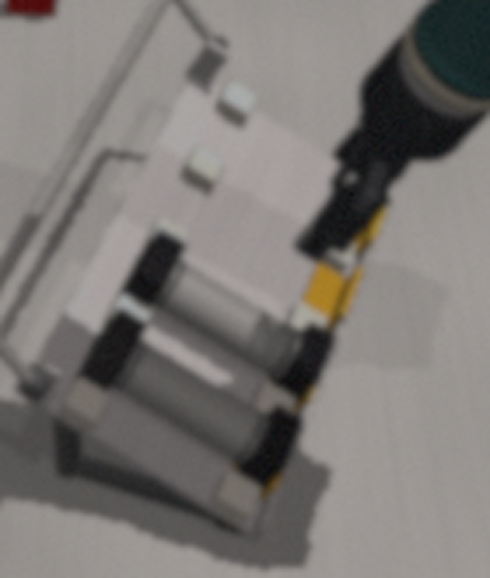

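Mills B and C sit in slots 0 and 1. Mill A has not moved, with caps at (.515,.434) and (.381,.424). Going there.

>>> apply_moves:
  slide:
    - [-0.1,-0.05,-0.2]
    - [-0.35,-0.18,-0.3]
    - [-0.63,-0.33,-0.3]
    - [-0.63,-0.33,-0.3]
    - [-0.63,-0.33,-0.3]
  angular:
    - [0,0.15,-0.05]
    - [-0.03,0.35,-0.15]
    - [-0.06,0.56,-0.26]
    - [-0.06,0.56,-0.26]
    - [-0.06,0.56,-0.26]

```text
clock: 26.62
position: [0.5789, -0.2213, 0.3196]
orientation: [0.996, -0.089, -0.002, 0.001]
contact_force: [1.0, -0.9, -0.0]
finger_gap: 0.0854
grasp_force: 0.0
```

>>> apply_moves:
  slide:
    - [-0.17,-0.32,0]
    - [-0.34,-0.65,0]
    - [-0.51,-0.98,0]
    - [-0.51,-0.98,0]
    - [-0.51,-0.98,0]
  angular:
    - [0,0,-0.05]
    - [0,0,-0.1]
    - [0,0,-0.16]
    - [0,0,-0.16]
    - [0,0,-0.16]

```text
clock: 27.25
position: [0.5152, -0.0081, 0.3183]
orientation: [1.0, -0.024, -0.003, -0.001]
contact_force: [0.4, -0.1, 0.8]
finger_gap: 0.0854
grasp_force: 0.0
```

>>> apply_moves:
  slide:
    - [-0.13,-0.33,0]
    - [-0.26,-0.66,0]
    - [-0.38,-1.0,0]
    - [-0.38,-1.0,0]
    - [-0.38,-1.0,0]
  angular:
    - [0,0,-0.05]
    - [0,0,-0.1]
    - [0,0,-0.16]
    - [0,0,-0.16]
    - [0,0,-0.16]

```text
clock: 27.88
position: [0.4498, 0.1945, 0.3186]
orientation: [0.999, 0.038, -0.003, -0.0]
contact_force: [-1.2, -0.7, -0.4]
finger_gap: 0.0853
grasp_force: 0.0
```

```bash
python3 - <<'E'
from h import *
s=read_state(); print(s["position"],s["joint_positions"].round(2))
q=down(4.3)
seq([((.448,.429,.15),q),((.448,.429,.011),q)])
E
```

```text
[0.44975711 0.19453765 0.31856955] [ 0.09  0.17 -0.62  1.84  0.1   1.17 -2.07]
[0.042, -0.584, 0.422] [-0.001, 0.003, 0.0] rows>=2.3
[0.041, -0.585, 0.422] [-0.001, 0.003, 0.0] rows>=2.3
[-0.0, -0.0, 0.695] [0.0, -0.0, 0.0] rows>=2.2
```

>>> apply_moves:
  slide:
    - [0.02,-0.3,0.2]
    - [0.04,-0.58,0.42]
    - [0.04,-0.58,0.42]
    - [0.04,-0.58,0.42]
  angular:
    - [0,0,0]
    - [0,0,0]
    - [0,0,0]
    - [0,0,0]

```text
clock: 28.38
position: [0.4487, 0.3086, 0.2338]
orientation: [0.999, 0.036, -0.003, 0.001]
contact_force: [-0.1, -0.6, -0.4]
finger_gap: 0.0853
grasp_force: 0.0
```

>>> apply_moves:
  slide:
    - [0.02,-0.3,0.2]
    - [0.04,-0.58,0.42]
    - [0.04,-0.58,0.42]
    - [0.04,-0.58,0.42]
    - [0.04,-0.58,0.42]
  angular:
    - [0,0,0]
    - [0,0,0]
    - [0,0,0]
    - [0,0,0]
    - [0,0,0]

```text
clock: 29.0
position: [0.4489, 0.4241, 0.1527]
orientation: [0.999, 0.035, -0.0, 0.001]
contact_force: [-0.7, -1.0, 0.8]
finger_gap: 0.0852
grasp_force: 0.0
```

```bash
python3 - <<'E'
from h import *
s=read_state(); print(s["position"],s["moment"],s["joint_positions"].round(2))
q=down(4.3); seq([((.448,.429,.011),q)])
for n in("side","top"):
    im=get_image(n); print(n,[(c,a,onz(n,*c,.03).round(3)) for c,a in blobs(im.max(2)<70,40,300) if .2<onz(n,*c,.03)[0]<.8 and -.1<onz(n,*c,.03)[1]<.6])
E
```

```text
[0.44886973 0.42406108 0.1527432 ] [ 0.05081861  0.0267925  -0.02349137] [-0.38  0.59 -0.59  1.72  0.39  0.96 -2.62]
[-0.002, -0.026, 0.709] [0.002, 0.0, -0.005] rows>=2.3
side [(array([277.3, 147.7]), 131, array([0.621, 0.317, 0.03 ])), (array([218.1, 179.7]), 86, array([0.412, 0.141, 0.03 ])), (array([333.7, 195.6]), 148, array([0.79 , 0.053, 0.03 ])), (array([329.7, 207.6]), 230, array([ 0.77 , -0.003,  0.03 ]))]
top [(array([124.5, 200.7]), 189, array([0.514, 0.416, 0.03 ])), (array([165.2, 217.5]), 56, array([0.446, 0.257, 0.03 ]))]
```

>>> apply_moves:
  slide:
    - [0,-0.02,0.3]
    - [0,-0.02,0.55]
    - [0,-0.02,0.705]
    - [0,-0.02,0.705]
    - [0,-0.02,0.705]
  angular:
    - [0,0,0]
    - [0,0,0]
    - [0,0,0]
    - [0,0,0]
    - [0,0,0]

```text
clock: 29.72
position: [0.4473, 0.4303, 0.0122]
orientation: [0.999, 0.037, -0.0, -0.0]
contact_force: [0.6, 0.1, 0.4]
finger_gap: 0.0853
grasp_force: 0.0
```

>>> apply_moves:
  slide:
    - [0,0,0]
    - [0,0,0]
    - [0,0,0]
    - [0,0,0]
  angular:
    - [0,0,0]
    - [0,0,0]
    - [0,0,0]
    - [0,0,0]
  jaw: 0

```text
clock: 30.22
position: [0.4467, 0.4318, 0.0121]
orientation: [0.999, 0.037, -0.0, -0.001]
contact_force: [-1.7, 1.1, 6.7]
finger_gap: 0.0383
grasp_force: 60.4
```

>>> apply_moves:
  slide:
    - [0,0,-0.1]
    - [0,0,-0.3]
    - [0,0,-0.5]
    - [0,0,-0.7]
    - [0,0,-0.9]
    - [0,0,-0.9]
    - [0,0,-0.9]
    - [0,0,-0.9]
  angular:
    - [0,0,0]
    - [0,0,0]
    - [0,0,0]
    - [0,0,0]
    - [0,0,0]
    - [0,0,0]
    - [0,0,0]
    - [0,0,0]

```text
clock: 31.22
position: [0.4458, 0.4286, 0.1881]
orientation: [0.999, 0.037, -0.003, 0.002]
contact_force: [-0.8, -0.7, -5.0]
finger_gap: 0.0384
grasp_force: 61.4
```

```bash
python3 - <<'E'
from h import *
A=[]
for k in range(4):
    get_image("side"); s=read_state(); A.append(np.r_[s["contact_force"],R.from_quat(s["orientation"]).inv().apply(s["moment"])])
print(np.round(np.mean(A,0),3),s["position"],s["joint_positions"].round(2))
for h in(1,-1):
  print(h);q=placeR(h)
  if h==1: seq([((.50,.25,.33),down(-5)),((.61,-.0,.33),down(-21.8)),(tcp(3,.12,.008),q),(tcp(3,.010,.008),q)])
  else: seq([((.46,.35,.33),down(50)),((.50,.15,.33),down(95)),((.57,0,.33),down(158.2)),(tcp(3,.12,.008),q),(tcp(3,.010,.008),q)])
E
```

```text
[-0.153  0.137 -5.196 -0.02  -0.26  -0.008] [0.44622107 0.42962883 0.18912905] [-0.37  0.55 -0.62  1.68  0.36  1.03 -2.61]
1
[0.198, 0.917, -0.704] [0.003, 0.005, 0.206] rows>=3.8
[0.328, 0.599, 0.0] [0.0, 0.0, 0.187] rows>=2.2
[0.412, 0.544, 0.0] [0.0, 0.0, 0.187] rows>=2.2
[0.575, 0.571, 0.784] [0.0, -0.556, 0.0] rows>=3.6
[-0.0, -0.0, 0.55] [-0.0, 0.0, 0.0] rows>=1.8
-1
[0.018, 0.202, -0.352] [0.0, 0.003, -0.508] rows>=2.1
[-0.061, 0.193, -0.352] [0.0, 0.003, -0.508] rows>=2.1
[-0.637, 0.796, -0.0] [-0.0, -0.0, -1.0] rows>=4.2
[-0.389, 0.142, 0.0] [0.0, 0.0, -0.702] rows>=3.0
[-0.405, -0.083, 0.0] [0.0, 0.0, -0.702] rows>=3.0
[-0.761, -0.497, 0.784] [-0.0, 0.556, 0.0] rows>=3.8
[0.0, 0.0, 0.55] [0.0, -0.0, -0.0] rows>=1.8
```

>>> apply_moves:
  slide:
    - [0.04,0.2,-0.3]
    - [0.1,0.45,-0.6]
    - [0.15,0.7,-0.7]
    - [0.2,0.92,-0.7]
    - [0.2,0.92,-0.7]
    - [0.2,0.92,-0.7]
  angular:
    - [0,0,0.05]
    - [0,0,0.1]
    - [0,0,0.15]
    - [0,0,0.2]
    - [0,0,0.2]
    - [0,0,0.2]

```text
clock: 32.17
position: [0.5001, 0.2497, 0.33]
orientation: [0.999, -0.042, -0.002, 0.0]
contact_force: [-0.4, 0.9, -5.1]
finger_gap: 0.038
grasp_force: 61.9
```

>>> apply_moves:
  slide:
    - [0.11,0.2,0]
    - [0.22,0.4,0]
    - [0.33,0.6,0]
    - [0.33,0.6,0]
    - [0.33,0.6,0]
  angular:
    - [0,0,0.06]
    - [0,0,0.12]
    - [0,0,0.19]
    - [0,0,0.19]
    - [0,0,0.19]

```text
clock: 32.8
position: [0.5556, 0.1266, 0.3297]
orientation: [0.993, -0.114, -0.002, 0.0]
contact_force: [-0.2, 0.6, -4.8]
finger_gap: 0.0383
grasp_force: 62.0
```

>>> apply_moves:
  slide:
    - [0.13,0.18,0]
    - [0.27,0.36,0]
    - [0.41,0.54,0]
    - [0.41,0.54,0]
    - [0.41,0.54,0]
  angular:
    - [0,0,0.06]
    - [0,0,0.12]
    - [0,0,0.19]
    - [0,0,0.19]
    - [0,0,0.19]

```text
clock: 33.42
position: [0.6109, 0.0033, 0.3299]
orientation: [0.982, -0.188, -0.002, 0.0]
contact_force: [-1.4, 0.7, -4.7]
finger_gap: 0.0383
grasp_force: 62.1
```

```bash
python3 - <<'E'
from h import *
s=read_state(); print(s["position"],s["finger_gap"],s["joint_positions"].round(2)); q=placeR(1)
seq([(tcp(3,.12,.008),q),(tcp(3,.010,.008),q)])
E
```

```text
[0.61087062 0.00333005 0.32987259] 0.03833339224678381 [ 0.27  0.37 -0.44  1.56  0.16  1.25 -2.14]
[0.579, 0.59, 0.782] [0.002, -0.551, 0.004] rows>=3.6
[-0.0, -0.0, 0.55] [0.0, 0.0, -0.0] rows>=1.8
```

>>> apply_moves:
  slide:
    - [0.15,0.15,0.1]
    - [0.3,0.3,0.3]
    - [0.45,0.45,0.5]
    - [0.58,0.58,0.78]
    - [0.58,0.58,0.78]
    - [0.58,0.58,0.78]
    - [0.58,0.58,0.78]
  angular:
    - [0,-0.15,0]
    - [0,-0.3,0]
    - [0,-0.45,0]
    - [0,-0.555,0]
    - [0,-0.555,0]
    - [0,-0.555,0]
    - [0,-0.555,0]

```text
clock: 34.3
position: [0.6773, -0.1477, 0.1792]
orientation: [0.96, -0.183, -0.21, -0.041]
contact_force: [-0.2, 0.2, -4.0]
finger_gap: 0.0383
grasp_force: 62.0
```

```bash
python3 - <<'E'
from h import *
rel(3); s=read_state(); print(s["finger_gap"],s["grasp_force"]); q=placeR(1)
seq([(tcp(3,.010,.008),q)])
E
```

```text
u,n,y mm [  8.5 126.5  -2.1] F u,n,y [-1.4 -3.8 -0.1]
0.03825220230448983 62.01588749885559
[-0.001, 0.01, 0.582] [0.0, -0.007, 0.004] rows>=1.9
```

>>> apply_moves:
  slide:
    - [0,0.006,0.2]
    - [0,0.006,0.35]
    - [0,0.006,0.46]
    - [0,0.006,0.53]
    - [0,0.006,0.56]
    - [0,0.006,0.58]
    - [0,0.006,0.58]
    - [0,0.006,0.58]
  angular:
    - [0,0,0]
    - [0,0,0]
    - [0,0,0]
    - [0,0,0]
    - [0,0,0]
    - [0,0,0]
    - [0,0,0]
    - [0,0,0]

```text
clock: 35.3
position: [0.6315, -0.1321, 0.0731]
orientation: [0.959, -0.185, -0.211, -0.041]
contact_force: [-1.4, 3.6, 7.8]
finger_gap: 0.0379
grasp_force: 63.1
```

>>> apply_moves:
  slide:
    - [0.01,0,0]
    - [0.02,0,0]
    - [0.03,0,0]
    - [0.03,0,0]
  angular:
    - [0,0,0]
    - [0,0,0]
    - [0,0,0]
    - [0,0,0]

```text
clock: 35.8
position: [0.6367, -0.1342, 0.0709]
orientation: [0.959, -0.185, -0.211, -0.041]
contact_force: [-0.1, 2.3, 8.6]
finger_gap: 0.0384
grasp_force: 63.1
```

```bash
python3 -c "
from h import *
rel(3); print(read_state()['finger_gap'])"
```

```text
u,n,y mm [ 1.4 10.2  0.4] F u,n,y [ 4.5  7.4 -2.2]
0.03842094149907323
```

>>> apply_moves:
  slide:
    - [0.01,0,0]
    - [0.02,0,0]
    - [0.03,0,0]
    - [0.03,0,0]
  angular:
    - [0,0,0]
    - [0,0,0]
    - [0,0,0]
    - [0,0,0]

```text
clock: 36.3
position: [0.6375, -0.1342, 0.0695]
orientation: [0.958, -0.184, -0.217, -0.042]
contact_force: [-12.5, 5.8, 17.3]
finger_gap: 0.0379
grasp_force: 63.5
```

```bash
python3 -c "
from h import *
rel(3); print(read_state()['finger_gap'])"
```

```text
u,n,y mm [0.3 9.3 0.1] F u,n,y [19.8  9.9 -0.7]
0.037946013813229096
```

>>> apply_moves:
  slide:
    - [-0.022,0,0]
    - [-0.022,0,0]
  angular:
    - [0,0,0]
    - [0,0,0]

```text
clock: 36.55
position: [0.6372, -0.1342, 0.0695]
orientation: [0.959, -0.184, -0.212, -0.041]
contact_force: [-1.2, 4.0, 6.3]
finger_gap: 0.0379
grasp_force: 63.0
```

>>> apply_moves:
  slide:
    - [0,0,0]
    - [0,0,0]
    - [0,0,0]
    - [0,0,0]
    - [0,0,-0.2]
    - [0,0,-0.5]
    - [0,0,-0.8]
    - [0,0,-0.8]
  angular:
    - [0,0,0]
    - [0,0,0]
    - [0,0,0]
    - [0,0,0]
    - [0,0,0]
    - [0,0,0]
    - [0,0,0]
    - [0,0,0]
  jaw: 1

```text
clock: 37.55
position: [0.702, -0.1619, 0.216]
orientation: [0.959, -0.186, -0.208, -0.04]
contact_force: [0.2, 0.3, -0.6]
finger_gap: 0.0854
grasp_force: 0.0
```

```bash
python3 - <<'E'
from h import *
H=M0+xd*.091; H[2]=.125
b=H-xd*.07*np.cos(2.231)+zd*.07*np.sin(2.231); print(b)
q=down(68.2); seq([((.59,-.22,.33),down(0)),(b+[0,0,.12],q),(b+[0,0,-.018],q)])
E
```

```text
[ 0.46915991 -0.20241843  0.18029071]
[-0.61, 0.478, -0.348] [-0.104, 0.538, -0.48] rows>=3.1
[-0.302, -0.044, 0.074] [-0.0, 0.0, -0.758] rows>=3.2
[-0.226, -0.206, 0.074] [-0.0, 0.0, -0.758] rows>=3.2
[-0.0, 0.0, 0.69] [-0.0, -0.0, 0.0] rows>=2.2
```

>>> apply_moves:
  slide:
    - [-0.1,0.05,-0.2]
    - [-0.35,0.25,-0.35]
    - [-0.61,0.48,-0.35]
    - [-0.61,0.48,-0.35]
    - [-0.61,0.48,-0.35]
  angular:
    - [-0.02,0.15,-0.1]
    - [-0.06,0.35,-0.3]
    - [-0.1,0.54,-0.48]
    - [-0.1,0.54,-0.48]
    - [-0.1,0.54,-0.48]

```text
clock: 38.17
position: [0.586, -0.221, 0.327]
orientation: [1.0, -0.001, -0.004, -0.001]
contact_force: [0.2, 0.2, -0.5]
finger_gap: 0.0851
grasp_force: 0.0
```

>>> apply_moves:
  slide:
    - [-0.1,0,0.02]
    - [-0.2,0,0.05]
    - [-0.3,-0.04,0.07]
    - [-0.3,-0.04,0.07]
    - [-0.3,-0.04,0.07]
  angular:
    - [0,0,-0.25]
    - [0,0,-0.5]
    - [0,0,-0.76]
    - [0,0,-0.76]
    - [0,0,-0.76]
  jaw: 0.55

```text
clock: 38.8
position: [0.529, -0.2117, 0.3121]
orientation: [0.956, 0.294, -0.003, -0.004]
contact_force: [0.1, 0.2, 0.3]
finger_gap: 0.0473
grasp_force: 0.0
```

>>> apply_moves:
  slide:
    - [-0.08,-0.07,0.02]
    - [-0.15,-0.14,0.05]
    - [-0.22,-0.2,0.07]
    - [-0.22,-0.2,0.07]
    - [-0.22,-0.2,0.07]
  angular:
    - [0,0,-0.25]
    - [0,0,-0.5]
    - [0,0,-0.76]
    - [0,0,-0.76]
    - [0,0,-0.76]

```text
clock: 39.42
position: [0.4701, -0.2037, 0.2995]
orientation: [0.828, 0.561, -0.001, -0.004]
contact_force: [-0.2, -0.4, -0.0]
finger_gap: 0.0472
grasp_force: 0.0
```

```bash
python3 - <<'E'
from h import *
s=read_state(); print(s["position"],s["joint_positions"].round(2))
seq([((.4722,-.2002,.1637),down(68.2))])
a=get_image("side"); b=get_image("top"); np.save("pics/s9.npy",a); np.save("pics/t9.npy",b)
A=cv2.resize(a[190:335,210:350,::-1],(400,414),interpolation=2); B=cv2.resize(b[130:230,215:350,::-1],(400,296),interpolation=2)
c=np.zeros((414,800,3),np.uint8); c[:,:400]=A; c[:296,400:]=B; cv2.imwrite("pics/c9.png",c)
print([(blobs(yellow(im),5,800)) for im in(a,b)])
E
```

```text
[ 0.47008047 -0.20368378  0.2994595 ] [ 0.95  0.25 -0.7   1.82  0.17  1.15 -0.19]
[0.019, 0.009, 0.679] [-0.011, -0.003, 0.001] rows>=2.2
[[(array([303.8, 263. ]), 114)], []]
```

View pics/c9.png

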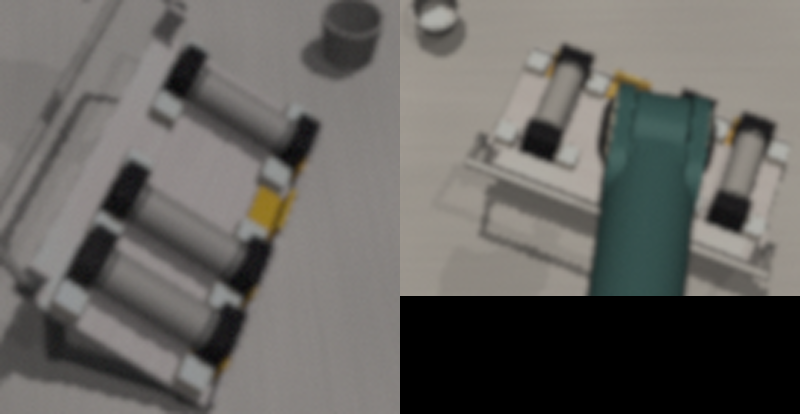

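The picture shows all three mills in slots 0, 1 and 3, caps square between the guide blocks, and the bar still back. I'll check the mill slope with a quick triangulation of the slot 0 and 3 caps: about 57 mm of rise if the foot is pressed, about 51 mm if it is up.

```bash
python3 - <<'E'
from h import *
a=np.load("pics/s9.npy");b=np.load("pics/t9.npy")
def cap(im,u,v,r=9):
    u,v=int(round(u)),int(round(v)); m=np.zeros(im.shape[:2],bool); m[v-r:v+r,u-r:u+r]=True; m&=im.max(2)<62
    c=max(blobs(m,5,500),key=lambda t:t[1]); return c
for nm,F,Rr in(("3",((301,140),(573,58)),((186,72),(542,138))),("0",((219,335),(754,130)),((91,257),(729,212)))):
    Z=[]
    for (s,t) in (F,Rr):
        cs=cap(a,s[0]/2.857+210,s[1]/2.857+190); ct=cap(b,(t[0]-400)/2.963+215,t[1]/2.963+130)
        p,e=tri("side",cs[0],"top",ct[0]); Z.append(p); print(nm,cs,ct,p.round(4),round(e,4))
    d=Z[1]-Z[0]; print("len",np.linalg.norm(d).round(4),"rise",d[2].round(4),"slope",np.degrees(np.arctan2(d[2],np.hypot(d[0],d[1]))).round(1))
E
```

```text
3 (array([313.7, 239.7]), 146) (array([274. , 149.7]), 53) [ 0.7017 -0.1652  0.058 ] 0.0046
3 (array([274.6, 215.4]), 154) (array([262.3, 176.9]), 123) [ 0.5863 -0.1162  0.1085] 0.0034
len 0.1352 rise 0.0506 slope 22.0
0 (array([287.1, 307.2]), 189) (array([334.7, 172.4]), 57) [ 0.6091 -0.3968  0.0585] 0.0037
0 (array([241.9, 279.9]), 195) (array([325.6, 200.9]), 126) [ 0.4924 -0.3489  0.1093] 0.003
len 0.1359 rise 0.0508 slope 22.0
```

>>> apply_moves:
  slide:
    - [0.02,0.01,0.3]
    - [0.02,0.01,0.55]
    - [0.02,0.01,0.68]
    - [0.02,0.01,0.68]
    - [0.02,0.01,0.68]
  angular:
    - [0,0,0]
    - [0,0,0]
    - [0,0,0]
    - [0,0,0]
    - [0,0,0]

```text
clock: 40.15
position: [0.4724, -0.1999, 0.1643]
orientation: [0.827, 0.562, -0.001, -0.004]
contact_force: [-0.4, 0.2, 0.4]
finger_gap: 0.0468
grasp_force: 0.0
```

```bash
python3 - <<'E'
from h import *
a=np.load("pics/s9.npy")
for th in(45,55,65):
  B=[c for c,ar in blobs((a.max(2)<th)&(np.add.outer(np.arange(384)*0,np.arange(512))>230),60,400) if 200<c[1]<330]
  print(th,[x.tolist() for x in B])
def slope(i,f,r):
    y=(1.5-i)*.084+.018
    p,_=onrack("side",*f,y); q,_=onrack("side",*r,y); d=q-p; print(i,p,q,np.hypot(*d).round(4),np.degrees(np.arctan2(d[1],d[0])).round(2))
slope(3,(313.7,239.7),(274.6,215.4)); slope(0,(287.1,307.2),(241.9,279.9))
# reference bed slope by same method: guide block tops seen in s0
s=lambda u,v:(u/2.6+190,v/2.6+110)
T=[((323,316),(227,258)),((303,364),(201,304)),((279,420),(175,358)),((255,482),(145,414))]
for k,(f,r) in enumerate(T):
    y=(k-2)*.084; p,_=onrack("side",*s(*f),y); q,_=onrack("side",*s(*r),y); d=q-p; print("blk",k,p,q,np.hypot(*d).round(4),np.degrees(np.arctan2(d[1],d[0])).round(2))
# masks along lower boundary
im=np.load("pics/s9.npy"); cv2.imwrite("pics/f9.png",cv2.resize(im[225:330,270:330,::-1],None,fx=5.6,fy=5.6,interpolation=2))
E
```

```text
45 [[274.3, 215.4], [313.8, 239.9], [253.4, 257.1], [241.7, 280.1], [296.9, 283.4], [287.0, 307.9], [245.1, 316.8]]
55 [[329.9, 207.3], [274.6, 215.7], [313.6, 240.0], [253.6, 257.2], [241.9, 280.3], [296.5, 283.6], [286.7, 307.9], [248.4, 318.1]]
65 [[330.3, 207.5], [248.8, 318.1]]
3 [-0.0685  0.0702] [0.0506 0.1256] 0.1314 24.95
0 [-0.0705  0.0792] [0.0492 0.1334] 0.1314 24.36
blk 0 [-0.0556  0.0406] [0.0619 0.0926] 0.1285 23.87
blk 1 [-0.056   0.0467] [0.0634 0.0974] 0.1297 23.01
blk 2 [-0.0545  0.0462] [0.0623 0.0972] 0.1274 23.59
blk 3 [-0.0552  0.0449] [0.063  0.1007] 0.1307 25.27
```

View pics/f9.png

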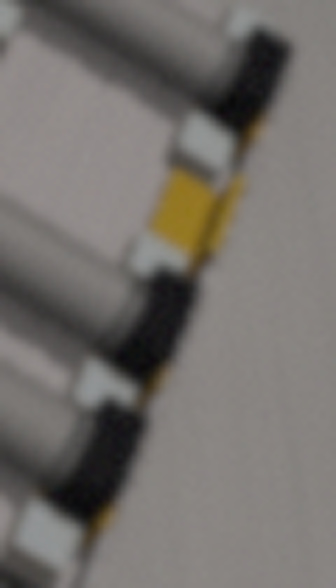

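Seen from the side view alone, the mills slope 24.4–25°, so the feet are pressed down. Now pinching the bar and swinging it down.

>>> apply_moves:
  slide:
    - [0,0,0]
    - [0,0,0]
    - [0,0,0]
    - [0,0,0]
    - [0,0,0]
  angular:
    - [0,0,0]
    - [0,0,0]
    - [0,0,0]
    - [0,0,0]
    - [0,0,0]
  jaw: 0

```text
clock: 40.78
position: [0.4715, -0.2001, 0.1641]
orientation: [0.827, 0.562, -0.002, -0.004]
contact_force: [-2.0, -0.3, 5.2]
finger_gap: 0.0097
grasp_force: 58.7
```

>>> apply_moves:
  slide:
    - [0,0.059,-0.037]
    - [0,0.125,-0.062]
    - [0,0.194,-0.073]
    - [0,0.263,-0.07]
    - [0,0.331,-0.054]
    - [0,0.395,-0.024]
    - [0,0.451,0.018]
    - [0,0.497,0.07]
    - [0,0.497,0.07]
  angular:
    - [0,0,0]
    - [0,0,0]
    - [0,0,0]
    - [0,0,0]
    - [0,0,0]
    - [0,0,0]
    - [0,0,0]
    - [0,0,0]
    - [0,0,0]

```text
clock: 41.9
position: [0.5627, -0.2367, 0.1466]
orientation: [0.827, 0.562, -0.003, -0.005]
contact_force: [-0.2, -1.4, -6.2]
finger_gap: 0.01
grasp_force: 65.9
```

Remaining arc, relative to here.

>>> apply_moves:
  slide:
    - [0,0.02,0.03]
    - [0,0.036,0.061]
    - [0,0.048,0.095]
    - [0,0.058,0.127]
    - [0,0.066,0.178]
    - [0,0.066,0.21]
    - [0,0.066,0.22]
    - [0,0.066,0.22]
  angular:
    - [0,0,0]
    - [0,0,0]
    - [0,0,0]
    - [0,0,0]
    - [0,0,0]
    - [0,0,0]
    - [0,0,0]
    - [0,0,0]

```text
clock: 42.9
position: [0.5756, -0.2419, 0.1048]
orientation: [0.827, 0.562, -0.002, -0.003]
contact_force: [-2.4, -3.5, 3.8]
finger_gap: 0.0099
grasp_force: 71.7
```

>>> apply_moves:
  slide:
    - [0,0,0.02]
    - [0,0,0.04]
    - [0,0,0.05]
    - [0,0,0.05]
  angular:
    - [0,0,0]
    - [0,0,0]
    - [0,0,0]
    - [0,0,0]

```text
clock: 43.4
position: [0.5755, -0.2418, 0.0959]
orientation: [0.827, 0.562, -0.002, -0.003]
contact_force: [-4.8, -2.8, 13.9]
finger_gap: 0.0101
grasp_force: 74.0
```

>>> apply_moves:
  slide:
    - [0,0,0]
    - [0,0,0]
    - [0,0,0]
    - [0,0,-0.15]
    - [0,0,-0.3]
    - [0,0,-0.3]
  angular:
    - [0,0,0]
    - [0,0,0]
    - [0,0,0]
    - [0,0,0]
    - [0,0,0]
    - [0,0,0]
  jaw: 0.5

```text
clock: 44.15
position: [0.5775, -0.2412, 0.1564]
orientation: [0.827, 0.562, -0.001, -0.002]
contact_force: [-1.3, 0.2, -0.2]
finger_gap: 0.0427
grasp_force: 0.0
```

>>> apply_moves:
  slide:
    - [0,0,0]
    - [0,0,0]
    - [0,0,0]
    - [0,0,0]
    - [0,0,0.05]
    - [0,0,0.08]
    - [0,0,0.08]
  angular:
    - [0,0,0]
    - [0,0,0]
    - [0,0,0]
    - [0,0,0]
    - [0,0,0]
    - [0,0,0]
    - [0,0,0]
  jaw: 0

```text
clock: 45.02
position: [0.575, -0.2409, 0.1372]
orientation: [0.827, 0.562, -0.002, -0.005]
contact_force: [0.3, 0.5, 0.4]
finger_gap: -0.0004
grasp_force: 0.0
```

>>> apply_moves:
  slide:
    - [0,0,0.02]
    - [0,0,0.04]
    - [0,0,0.06]
    - [0,0,0.06]
  angular:
    - [0,0,0]
    - [0,0,0]
    - [0,0,0]
    - [0,0,0]

```text
clock: 45.52
position: [0.5756, -0.2411, 0.1266]
orientation: [0.827, 0.562, -0.002, -0.004]
contact_force: [-1.9, 0.4, 4.7]
finger_gap: 0.0004
grasp_force: 2.0
```

>>> apply_moves:
  slide:
    - [0,0,0.02]
    - [0,0,0.04]
    - [0,0,0.05]
    - [0,0,0.05]
  angular:
    - [0,0,0]
    - [0,0,0]
    - [0,0,0]
    - [0,0,0]

```text
clock: 46.02
position: [0.5761, -0.2412, 0.1255]
orientation: [0.827, 0.562, -0.003, -0.002]
contact_force: [-22.8, 5.5, 58.1]
finger_gap: 0.0004
grasp_force: 29.5
```

The bar is on its stop. Lift away and check.

>>> apply_moves:
  slide:
    - [0,0,-0.1]
    - [0,0,-0.4]
    - [0,0,-0.8]
    - [0,0,-1]
    - [0,0,-1]
  angular:
    - [0,0,0]
    - [0,0,0]
    - [0,0,0]
    - [0,0,0]
    - [0,0,0]

```text
clock: 46.65
position: [0.5796, -0.2422, 0.3215]
orientation: [0.827, 0.562, 0.001, -0.0]
contact_force: [-1.3, 0.6, -0.7]
finger_gap: 0.0
grasp_force: 0.0
```

>>> apply_moves:
  slide:
    - [0,-0.3,0]
    - [0,-0.6,0]
    - [0,-0.9,0]
    - [0,-0.9,0]
    - [0,-0.9,0]
  angular:
    - [0,0,0]
    - [0,0,0]
    - [0,0,0]
    - [0,0,0]
    - [0,0,0]

```text
clock: 47.28
position: [0.4099, -0.1763, 0.3178]
orientation: [0.827, 0.562, -0.002, -0.004]
contact_force: [0.6, -1.2, 0.1]
finger_gap: 0.0
grasp_force: 0.0
```

```bash
python3 - <<'E'
from h import *
a=get_image("side"); b=get_image("top")
A=cv2.resize(a[110:340,190:340,::-1],(390,598),interpolation=2); B=cv2.resize(b[130:250,215:350,::-1],(400,356),interpolation=2)
c=np.zeros((598,790,3),np.uint8); c[:,:390]=A; c[:356,390:]=B; cv2.imwrite("pics/end.png",c)
print(read_state()["clock"],read_state()["contact_force"])
E
```

```text
47.375 [ 0.74181302 -0.51141077 -0.65272775]
```

View pics/end.png

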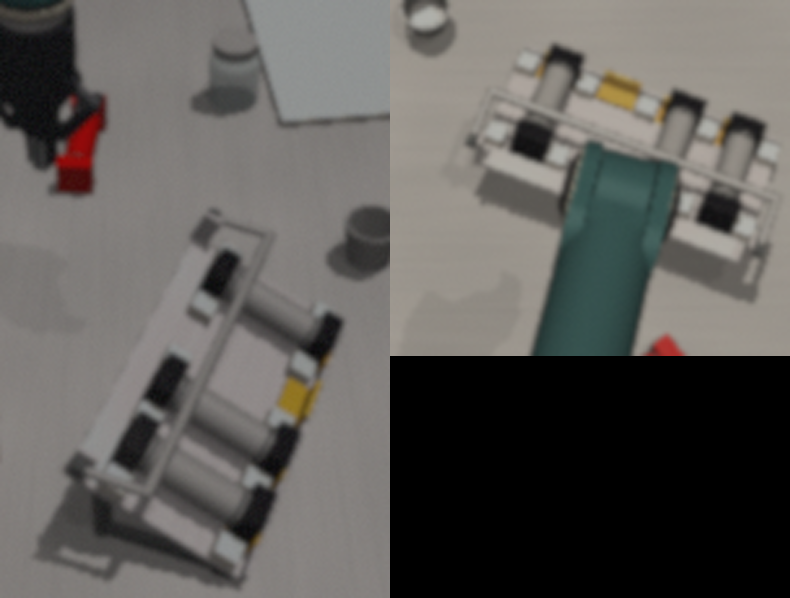

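The bar lies down across all three mills, at side (205,365) and top (630,140) in the composite. The mills are in place and the cup and jar have not moved. Handing in.

```bash
python3 -c "
from bench import *
print(close_job())"
```

```text
the job is handed in; nothing more can be done
None
```

I swung the bar back, put the three mills present into slots 0, 1 and 3 (heavy end to the front, judged from the wrist moment and the side-view slope, not a foot reading), swung the bar down onto its stop, left the cup, jar and brush alone, and handed the job in at about 47 s.

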